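# Pack the gap under the hold-down arm and hold it shut

### The arm

A 7-joint arm with a two-finger parallel gripper is mounted at the origin on the work surface. World frame = base frame: x ahead of the robot, y to its left, z up, the work surface at z = 0. Lengths are in mm, angles in rad, forces in N, time in s.
With the tool pointing down it reaches from about 400 to 850 mm from the base axis. Payload 10.4 kg.
Tool frame: the origin (TCP) lies on the centre line of the jaws, within the pads' length; the fingertips stand 11 mm ahead of it and the grasp point (between the pads) lies 8 mm behind it; x points along the fingers, y is the direction in which the jaws open and shut, and the axes are right-handed (so a half turn about x gives the same grasp; the last joint's range is limited). The gripper opens to 85 mm and grips with 20 to 120 N. Pads are 22 mm wide; open, the fingers measure 114 mm over their backs; the gripper's body (76 mm by 85 mm) begins 54 mm behind the grasp point. The pads swing forward as they close: fully open they stand 13 mm farther back than shut.
Start: joints at [1.158, 0.332, -0.065, 1.46, 0.022, 1.35, -0.088], TCP at [237.524, -578.128, 242.338] pointing down, gripper open.
Joint ranges: [-2.6, 2.6], [-0.5, 2.12], [-1.47, 1.34], [0.16, 2.42], [-1.27, 4.41], [0.06, 2.06], [-2.6, 2.6]. Speed limits (rad/s): [2.22, 2.22, 2.79, 2.79, 3.14, 3.14, 3.14].

### API

Orientations are given as a unit quaternion [w, x, y, z].
In Python, from bench import ctrl, eyes, spotter gives the robot as it stands.
- The arm moves only by the tool servo_tool, never from a script. Its argument "series" is a list of rows, each an object of numbers: "tx", "ty", "tz": the shift along the tool's x, y, z in mm; "rx", "ry", "rz": the turn, a rotation vector about the tool's x, y, z in degrees; "claw": the closure, from 0 (fully open) to 1 (shut). In form: [{"tx": .., "ty": .., "tz": .., "rx": .., "ry": .., "rz": .., "claw": ..}, ...]. A call has exactly 8 rows; each row is the pose to reach, as a shift and turn from the pose commanded when the call began, along the tool's axes at that moment; what a row does not reach only later rows make up. A row lasts 1/10 s, in which the tool goes at most 50 mm and 8.59 degrees, less where a joint would pass 70% of its speed; a pose out of reach is approached as far as the arm can. A call with a gripper value outside its range is refused whole. The fingers move at their own pace and stop on an object; "newtons" is the grip in N (left out, the last holds). Time passes only in rows, so rows that repeat a pose let the fingers close, or fill a call up. It gives the time, the measured TCP pose, the force and the opening at its end, in the units of the state.
- ctrl.observe(): the state, without advancing time (a new reading comes with each control period).
- eyes.read_camera(name): name is "scene" or "side" or "wrist"; returns (picture, depth): 384x512x3 uint8, red, green, blue; 384x512 float32, mm along the optical axis (not along the pixel's ray), 0 where there is no reading.
- eyes.get_calibration(name): a dict with "K" (3x3 intrinsics, pixels), "R" (3x3) and "t" (3): a world point X has camera coordinates R X + t. Camera axes: x right, y down, z forward; pixel columns grow to the right and rows downward; lengths in mm; the calibration is good to about 2 mm. A picture is of the moment at which its call begins: read the wrist's pose just before it. get_calibration takes no time and is no camera call; for the wrist camera it gives the pose at the moment of the call.
- ctrl.close_job(): hands the job in, once; it reports no verdict.
Trained networks look in the newest picture that a camera, given by its name, has taken for a name from the list of things; names that differ only in an ending like _2 or _b are one class to them, and where a whole thing is asked for, a point or a joint stands for the part that bears it (a point fixed in the world has none). Each returns a list of dicts, best first, with "p" (0 to 1); they miss things now and then, are a little off and sometimes report something else, mostly with a low value. They report only what shows in the picture. A call takes as long as a camera call. They do not tell look-alikes from the thing itself.
- spotter.search_frame(camera, thing): "position" ([x, y, z] in mm, in the coordinates of the camera as it stood for that picture, good to about 4 mm: the middle of the surface that is visible of it).
- spotter.place_of(camera, thing): "position" ([x, y, z] in mm, in the coordinates of the camera as it stood for that picture, good to about 4 mm: a listed point, or the origin of a listed thing).
The state is a dict: "time_s": time; "qpos": joint angles; "joint_vel": joint speeds; "joint_torque": joint torques, N m; "tool_pos": TCP position; "eef_rot": TCP orientation; "force": force on the tool from outside, world axes, zero at the start; "torque": the same for the moment, N m; "finger_gap": finger opening in mm.
Only numpy, scipy, OpenCV 4.12 (cv2) and the standard library are available. Lean on these libraries where they do the work, as an engineer would, in place of code of your own. Each camera call takes 0.05 s, during which the arm holds its last target. There are 200 camera calls.

### The job

Lay the loose aluminium packers flat, one squarely on top of another, on the pile of poppy cut-outs under the sprung hold-down arm, adding only as many as it takes until the arm, swung down, presses on the packers before it reaches its own stop. Then bring the arm down by its knob, press it firmly on the stack and finish while still holding it down there. Leave the other things on the bench where they are, and unused packers lying flat.

Things in the scene. Friction and masses are not known exactly. Their poses are not given: they have to be found in the camera images.
- clamp: the hold-down clamp, fixed to the bench: steel base plate 120 x 250 mm and 8 mm thick, with a hinge bracket 88 mm tall. Origin on the bench top straight below where the foot of the shut arm comes down; the clamp's +y axis points from there to the hinge, z up
- hinge (a point): centre of the clamp's hinge pin, 130 mm along the clamp's +y from its origin and 74 mm above the bench; the pin lies along the clamp's x axis
- holddown (a joint): hinge angle of the hold-down arm (rad): 0 = level, pointing along the clamp's -y, resting on its own stop; 1.45 = fully up, nearly upright, where a spring keeps it and to which it returns when let go. At the knob about 1.5 to 3.5 N are needed to bring it down. With the arm level the underside of its foot is 60 mm above the bench
- knob (a point): centre of the grey plastic barrel knob (a short cylinder 32 mm across and 32 mm wide, its flat ends facing along the clamp's x axis) on the free end of the arm, 200 mm from the hinge pin (level with it when the arm is level); the arm bar behind it is 24 mm wide, 12 mm thick, and ends 24 mm short of the knob's surface; a 10 mm rod joins them
- foot (a point): lowest point of the round rubber foot (a 28 mm ball) under the arm, 130 mm from the hinge pin; when the arm is level it stands right above pile_top
- pile_top (a point): middle of the top face of the pile of poppy-shaped aluminium sheets (about 92 mm across, four round lobes) that lies on the clamp's base under the foot; the pile does not move; its top is 17 to 42 mm above the bench, different each time
- packer0_mid (a point): horseshoe-shaped aluminium packer (a thick shim), lying flat: 60 mm long (its x), 40 mm wide (its y), 15 mm thick, about 80 g; a slot 12 mm wide and 20 mm deep is cut into its -x end. This point is its centre, 7.5 mm above its underside
- packer1_mid (a point): horseshoe-shaped aluminium packer (a thick shim), lying flat: 60 mm long (its x), 40 mm wide (its y), 15 mm thick, about 80 g; a slot 12 mm wide and 20 mm deep is cut into its -x end. This point is its centre, 7.5 mm above its underside
- packer2_mid (a point): horseshoe-shaped aluminium packer (a thick shim), lying flat: 60 mm long (its x), 40 mm wide (its y), 15 mm thick, about 80 g; a slot 12 mm wide and 20 mm deep is cut into its -x end. This point is its centre, 7.5 mm above its underside
- packer3_mid (a point): horseshoe-shaped aluminium packer (a thick shim), lying flat: 60 mm long (its x), 40 mm wide (its y), 15 mm thick, about 80 g; a slot 12 mm wide and 20 mm deep is cut into its -x end. This point is its centre, 7.5 mm above its underside
- packer0: the packer packer0 itself; origin at the centre of its underside, axes as for packer0_mid
- packer1: the packer packer1 itself; origin at the centre of its underside, axes as for packer1_mid
- packer2: the packer packer2 itself; origin at the centre of its underside, axes as for packer2_mid
- packer3: the packer packer3 itself; origin at the centre of its underside, axes as for packer3_mid
- pile: the pile itself; same origin as pile_top
- tape: roll of paper tape lying flat, 60 mm across, 25 mm high; leave alone
- twine: spool of twine, 52 mm across, 50 mm high; leave alone
- tin: small open steel tin, 56 mm across, 45 mm high; leave alone
- spraycan: aluminium spray can, 66 mm across, 190 mm high, at the back; leave alone
- glue: white glue bottle, 60 mm across, 160 mm high, at the back; leave alone
- screwdriver: screwdriver lying at the back; leave alone
- roller: black paint roller lying at the left; leave alone
Not all that is in view belongs to the job. What is shaped like the packer0 but brown or yellow is not meant.

How it is judged:
By the outcome, as a careful person would: the job done as asked, in the order asked, and still so for the second after the job is handed in, while the arm keeps its last pose, push and grip.
It also fails if it takes over 72 s, if anything falls off the work surface, if the arm or the gripper's body presses on something with over 40 N, if the wrist force passes 120 N, or if a joint passes its speed limit or range.

## Working session

There is one attempt and no reset: what is moved stays moved. The work goes in short steps, Python scripts to look and compute and a tool call to move; the robot and the scene stay as the last step left them, time stands still between calls to the robot, and variables do not carry over. Pictures are saved under pics/ and viewed, about 8 in all and at most 12, crops included, and the job is handed in when it is done.

Besides the shell and the picture viewer there is one more tool, called after "Emit:" as a command line: name --argument value ..., lists and objects as JSON in quotes. servo_tool: Moves the arm, as the interface text tells. Its arguments: {"type":"object","properties":{"series":{"type":"array","items":{"type":"object","properties":{"tx":{"type":"number"},"ty":{"type":"number"},"tz":{"type":"number"},"rx":{"type":"number"},"ry":{"type":"number"},"rz":{"type":"number"},"claw":{"type":"number"}}}},"newtons":{"type":"number"}},"required":["series"]}

```bash
ls; mkdir -p pics; cat > h.py <<'E'
import numpy as np, cv2
from bench import ctrl, eyes, spotter
from scipy.spatial.transform import Rotation as Ro
def cam(n):
    c=eyes.get_calibration(n); im,d=eyes.read_camera(n)
    return im,d,{k:np.array(v,float) for k,v in c.items()}
def w(c,p): return c["R"].T@(np.array(p)-c["t"])
def cloud(d,c):
    v,u=np.mgrid[:d.shape[0],:d.shape[1]]
    P=np.stack([(u-c["K"][0,2])/c["K"][0,0]*d,(v-c["K"][1,2])/c["K"][1,1]*d,d],-1)
    return (P-c["t"])@c["R"]
def save(n,im): cv2.imwrite(f"pics/{n}.png",im[...,::-1])
def rot():
    s=ctrl.observe(); q=s["eef_rot"]; return Ro.from_quat([q[1],q[2],q[3],q[0]]),np.array(s["tool_pos"])
E
python3 - <<'E'
from h import *
np.set_printoptions(precision=1,suppress=True)
s=ctrl.observe(); print({k:np.round(v,3) for k,v in s.items()})
print(rot()[0].as_matrix())
ims=[]
for n in("scene","side"):
    im,d,c=cam(n); ims.append(im); np.savez(f"{n}.npz",im=im,d=d,**c)
    for t in ["packer0_mid","pile_top","hinge","knob","foot","clamp","tape","twine","tin"]:
        for r in spotter.place_of(n,t):
            p=np.array(r["position"]); uv=c["K"]@p
            print(n,t,round(r["p"],2),w(c,p),(uv[:2]/uv[2]).astype(int))
    print(ctrl.observe()["time_s"])
save("scene",cv2.resize(ims[0],(800,600))); save("side",cv2.resize(ims[1],(800,600)))
E
```

```text
pics
{'time_s': np.float64(0.0), 'qpos': array([ 1.2,  0.3, -0.1,  1.5,  0. ,  1.4, -0.1]), 'joint_vel': array([-0.,  0.,  0.,  0., -0.,  0., -0.]), 'joint_torque': array([ -0. , -62.5,   0. , -39.2,   0. ,   0. ,  -0. ]), 'tool_pos': array([ 237.4, -577.8,  241.5]), 'eef_rot': array([-0.1, -0.7, -0.1,  0.7]), 'force': array([-0.5, -0.4, -0.5]), 'torque': array([ 0., -0.,  0.]), 'finger_gap': np.float64(85.273)}
[[-0.   0.4 -0.9]
 [ 0.  -0.9 -0.4]
 [-1.  -0.   0. ]]
scene packer0_mid 0.79 [684.7  -1.1   9.8] [216 223]
scene packer0_mid 0.76 [ 556.1 -102.2    8.7] [211 181]
scene packer0_mid 0.57 [339.8 -66.9   7.9] [251 143]
scene packer0_mid 0.47 [426.1   6.9  10.2] [258 166]
scene packer0_mid 0.25 [ 552.8 -368.8    0.8] [149 153]
scene pile_top 0.68 [544.3 130.7  28.7] [274 203]
scene pile_top 0.44 [ 443.7 -101.1    2.3] [228 160]
scene hinge 0.62 [531.3 264.1  75.9] [316 210]
scene knob 0.84 [531.5 233.4 272.3] [314 165]
scene knob 0.23 [ 754.9 -283.2   -1.8] [132 205]
scene foot 0.81 [533.  234.7 201.4] [311 182]
scene clamp 0.58 [731.  298.6  -1.2] [296 281]
scene clamp 0.57 [54
[... 435 characters left out ...]
pile_top 0.86 [543.7 133.   29.5] [252 210]
side pile_top 0.71 [528.6 231.7 200.4] [251 203]
side hinge 0.7 [526.4 259.   69.5] [250 243]
side hinge 0.35 [ 556.3 -234.4    4.9] [267 126]
side knob 0.96 [532.  238.1 270.9] [248 185]
side foot 0.96 [528.8 232.  198.3] [251 203]
side foot 0.22 [518.7 537.1  -5.9] [232 371]
side clamp 0.88 [543.1 132.3  -5.8] [252 217]
side tape 0.71 [ 441.3 -244.9   -4.9] [302 130]
side twine 0.88 [ 670.8 -116.    -2.1] [226 148]
side twine 0.23 [530.5 237.5 269.2] [249 185]
side twine 0.19 [ 557.9 -102.8   -0.6] [260 155]
side twine 0.16 [527.3 229.8 197.7] [251 203]
side tin 0.51 [ 446.6 -375.2   -2.5] [304 104]
side tin 0.44 [522.  537.9  -7.3] [230 371]
1.0
```

View pics/scene.png

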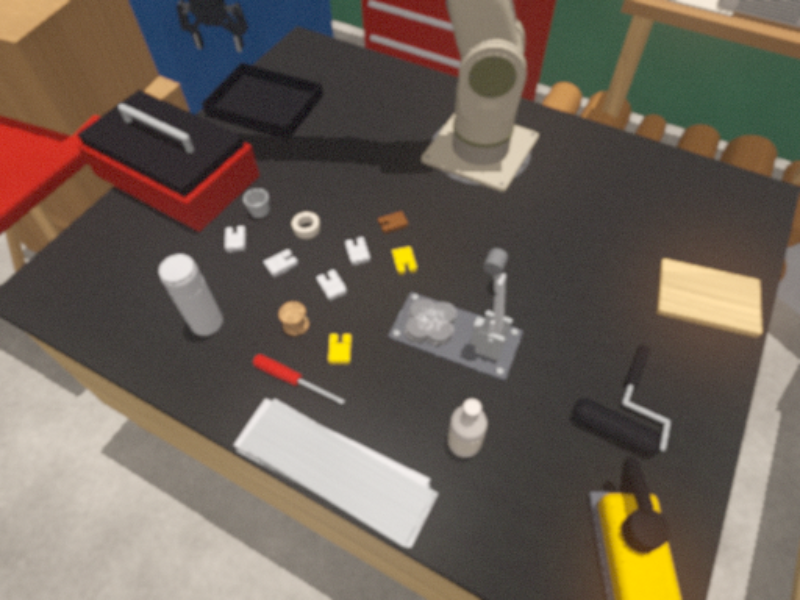

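View pics/side.png

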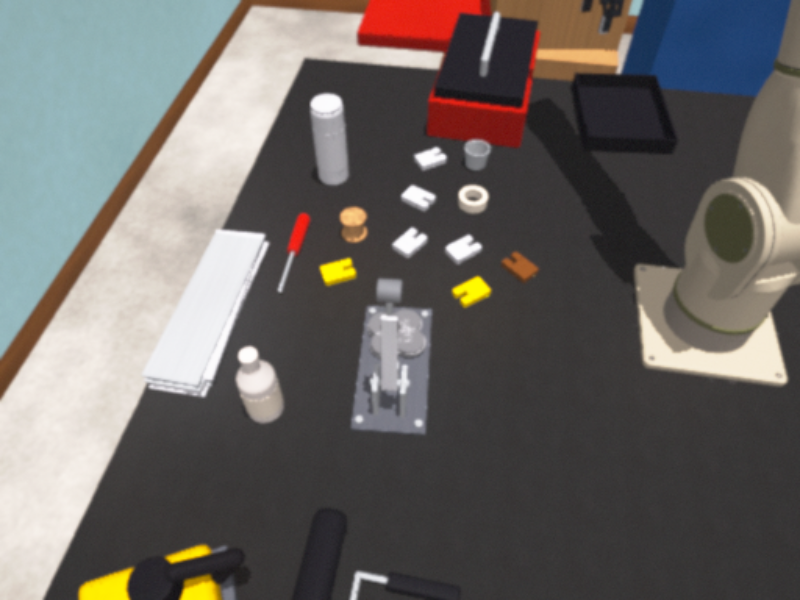

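Candidates (800 px scene picture): the aluminium packers are at (235,238), (281,262), (357,250) and (332,284). The look-alikes to avoid are yellow at (404,260) and (340,348), and brown at (393,221). Next I measure coarsely from both cameras and plan the overview move.

```bash
cat >> h.py <<'E'
def goto(p,yaw=None,tilt=None):
    """print tool-frame shift and turn to TCP world p, tool down, jaw dir at yaw deg (mod 180)"""
    R,t=rot(); M=R.as_matrix()
    cur=np.degrees(np.arctan2(M[1,1],M[0,1]))
    if yaw is None: yaw=cur
    dy=(yaw-cur+90)%180-90; yaw=cur+dy
    y=np.array([np.cos(np.radians(yaw)),np.sin(np.radians(yaw)),0]); x=np.array([0,0,-1.]); 
    T=Ro.from_matrix(np.stack([x,y,np.cross(x,y)],1))
    if tilt is not None: T=Ro.from_rotvec(tilt)*T
    print("at",t.round(1),"jaw yaw",round(cur,1),"shift",(M.T@(np.array(p)-t)).round(1),"turn",np.degrees((R.inv()*T).as_rotvec()).round(1),"force",np.round(ctrl.observe()["force"],1),"gap",round(float(ctrl.observe()["finger_gap"]),1),"t",ctrl.observe()["time_s"])
E
python3 - <<'E'
from h import *
np.set_printoptions(precision=1,suppress=True)
for n in("scene","side"):
    z=np.load(n+".npz"); c={k:z[k] for k in"KRt"}; W=cloud(z["d"],c); im=z["im"].astype(int)
    hsv=cv2.cvtColor(z["im"],cv2.COLOR_RGB2HSV)
    for q in [(556,-102),(443,-101),(557,-234),(553,-369)]:
        m=(np.hypot(W[...,0]-q[0],W[...,1]-q[1])<48)&(hsv[...,2]>150)&(hsv[...,1]<60)&(z["d"]>0)
        P=W[m]; r=cv2.minAreaRect(P[:,:2].astype(np.float32)); print(n,q,len(P),r,np.percentile(P[:,2],[5,50,95]))
    m=(np.hypot(W[...,0]-544,W[...,1]-132)<30)&(z["d"]>0); P=W[m]; print("pile",len(P),np.percentile(P[:,2],[5,25,50,75,95]))
c=eyes.get_calibration("wrist"); R,t=rot(); C=-np.array(c["R"]).T@c["t"]
print("cam rel tool",R.inv().apply(C-t), "cam axes in tool", R.inv().as_matrix()@np.array(c["R"]).T,c["K"])
goto([520,-190,400],-20)
goto([520,-190,400],0)
E
```

```text
scene (556, -102) 205 ((550.4807739257812, -103.895263671875), (74.49130249023438, 47.474281311035156), 56.42020797729492) [-0.7 13.8 17. ]
scene (443, -101) 188 ((442.7822570800781, -104.09986877441406), (76.08241271972656, 45.372047424316406), 44.87664794921875) [-0.6 13.4 17.5]
scene (557, -234) 204 ((552.7958374023438, -237.94769287109375), (59.686676025390625, 66.78250885009766), 61.70734405517578) [-0.2 14.  17.5]
scene (553, -369) 178 ((546.0989379882812, -370.35955810546875), (75.58364868164062, 40.545127868652344), 37.92654037475586) [ 1.1 14.  17.2]
pile 238 [25.3 27.  28.5 29.7 31.6]
side (556, -102) 221 ((554.590087890625, -107.96868896484375), (78.14425659179688, 51.02440643310547), 62.318023681640625) [-1.2 11.4 14.9]
side (443, -101) 234 ((447.7726135253906, -107.78598022460938), (76.48509216308594, 56.42048645019531), 45.37046432495117) [-2.4 11.6 14.6]
side (557, -234) 200 ((559.3157958984375, -241.22044372558594), (64.4749984741211, 73.24430847167969), 65.63319396972656) [-3.  11.1 15. ]
side (553, -369) 174 ((550.6488037109375, -375.2720642089844), (75.754638671875, 65.50344848632812), 38.64409255981445) [-2.4 10.5 14.4]
pile 130 [24.  25.5 26.5 27.5 29.2]
cam rel tool [-129.9    0.6  -69.6] cam axes in tool [[-0.  -0.3  1. ]
 [ 1.  -0.  -0. ]
 [ 0.   1.   0.3]] [[324.8   0.  254.4]
 [  0.  324.8 188. ]
 [  0.    0.    1. ]]
at [ 237.5 -578.1  242.3] jaw yaw -67.7 shift [-157.7 -251.7 -408.8] turn [-47.7   0.   -0. ] force [-0.4 -0.9  1.1] gap 85.7 t 1.0
at [ 237.5 -578.1  242.3] jaw yaw -67.7 shift [-157.7 -251.7 -408.8] turn [-67.7   0.   -0. ] force [-0.4 -0.9  1.1] gap 85.7 t 1.0
```

Emit:
servo_tool --series '[{"tx": -40,"ty": -40,"tz": -50,"rx": -8},{"tx": -80,"ty": -80,"tz": -100,"rx": -16},{"tx": -120,"ty": -120,"tz": -150,"rx": -24},{"tx": -158,"ty": -160,"tz": -200,"rx": -32},{"tx": -158,"ty": -200,"tz": -250,"rx": -40},{"tx": -158,"ty": -240,"tz": -300,"rx": -48},{"tx": -158,"ty": -270,"tz": -350,"rx": -48},{"tx": -158,"ty": -290,"tz": -400,"rx": -48}]'

```text
invalid input at $.series[0]: expected keys tx, ty, tz, rx, ry, rz, claw
```

Emit:
servo_tool --series '[{"tx": -40,"ty": -40,"tz": -50,"rx": -8,"ry": 0,"rz": 0,"claw": 0},{"tx": -80,"ty": -80,"tz": -100,"rx": -16,"ry": 0,"rz": 0,"claw": 0},{"tx": -120,"ty": -120,"tz": -150,"rx": -24,"ry": 0,"rz": 0,"claw": 0},{"tx": -158,"ty": -160,"tz": -200,"rx": -32,"ry": 0,"rz": 0,"claw": 0},{"tx": -158,"ty": -200,"tz": -250,"rx": -40,"ry": 0,"rz": 0,"claw": 0},{"tx": -158,"ty": -240,"tz": -300,"rx": -48,"ry": 0,"rz": 0,"claw": 0},{"tx": -158,"ty": -290,"tz": -400,"rx": -48,"ry": 0,"rz": 0,"claw": 0},{"tx": -158,"ty": -290,"tz": -400,"rx": -48,"ry": 0,"rz": 0,"claw": 0}]'

```text
time_s: 1.8
tool_pos: [424.0, -262.2, 386.8]
eef_rot: [0.408, 0.578, 0.407, -0.578]
force: [1.0, -1.0, 0.4]
finger_gap: 85.4
```

```bash
cat >> h.py <<'E'
def packers(im,d,c,pts,zmax=45):
    """fit a 60x40 rectangle to bright grey pixels near each guess, at known top height via depth"""
    W=cloud(d,c); hsv=cv2.cvtColor(im,cv2.COLOR_RGB2HSV); out=[]
    for q in pts:
        m=((np.hypot(W[...,0]-q[0],W[...,1]-q[1])<50)&(hsv[...,2]>130)&(hsv[...,1]<60)&(d>0)).astype(np.uint8)
        n,l,st,_=cv2.connectedComponentsWithStats(m)
        if n<2: out.append(None); continue
        k=1+np.argmax(st[1:,4]); mm=l==k; h=np.median(W[mm&(W[...,2]>8)][:,2]) if (mm&(W[...,2]>8)).any() else 0
        v,u=np.nonzero(mm&(np.abs(W[...,2]-h)<5))
        ray=np.stack([(u-c["K"][0,2])/c["K"][0,0],(v-c["K"][1,2])/c["K"][1,1],np.ones(len(u))],1)@c["R"]; C=-c["R"].T@c["t"]
        P=C+ray*((h-C[2])/ray[:,2])[:,None]; P=P[:,:2].astype(np.float32)
        r=cv2.minAreaRect(P); s=r[1]; a=r[2] if s[0]>s[1] else r[2]+90   # long axis angle
        ax=np.array([np.cos(np.radians(a)),np.sin(np.radians(a))])
        if (P.mean(0)-r[0])@ax<0: a+=180      # mass lies towards +x (slot at -x)
        out.append((np.round(r[0],1),np.round(s,1),round((a+180)%360-180,1),round(float(h),1),len(P)))
    return out
G=[(556,-102),(443,-101),(557,-234),(553,-369)]
E
python3 - <<'E'
from h import *
np.set_printoptions(precision=1,suppress=True)
im,d,c=cam("wrist"); np.savez("w1.npz",im=im,d=d,**c); save("w1",im)
for g,o in zip(G,packers(im,d,c,G)): print(g,o)
goto([530,-20,400],0)
E
```

```text
(556, -102) (array([ 547.7, -112.8]), array([35.8, 40. ]), -31.6, 13.0, 604)
(443, -101) (array([ 448.1, -101.5]), array([59.7, 40.2]), 45.1, 13.0, 1198)
(557, -234) (array([ 556.8, -233.6]), array([39.8, 60.7]), -25.8, 13.0, 1024)
(553, -369) (array([ 549.2, -366.2]), array([59.6, 41.7]), 37.3, 13.0, 866)
at [ 429.1 -254.   387.7] jaw yaw -19.1 shift [ -11.6   19.  -254.2] turn [-19.1  -0.1  -0.2] force [3.1 7.9 0.9] gap 85.1 t 1.85
```

View pics/w1.png

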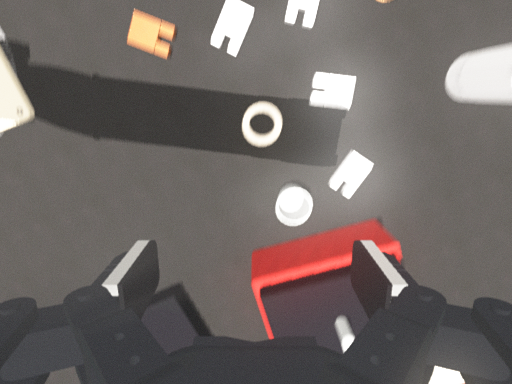

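Wrist view: white packers at px (232,25), (300,10 – cut off), (335,91) and (352,174); brown at (150,33). Next I go over the pile for the second measurement.

Emit:
servo_tool --series '[{"tx": 0,"ty": 3,"tz": -45,"rx": -7,"ry": 0,"rz": 0,"claw": 0},{"tx": 0,"ty": 6,"tz": -90,"rx": -14,"ry": 0,"rz": 0,"claw": 0},{"tx": 0,"ty": 9,"tz": -135,"rx": -19,"ry": 0,"rz": 0,"claw": 0},{"tx": 0,"ty": 12,"tz": -180,"rx": -19,"ry": 0,"rz": 0,"claw": 0},{"tx": 0,"ty": 15,"tz": -225,"rx": -19,"ry": 0,"rz": 0,"claw": 0},{"tx": 0,"ty": 19,"tz": -250,"rx": -19,"ry": 0,"rz": 0,"claw": 0},{"tx": 0,"ty": 19,"tz": -250,"rx": -19,"ry": 0,"rz": 0,"claw": 0},{"tx": 0,"ty": 19,"tz": -250,"rx": -19,"ry": 0,"rz": 0,"claw": 0}]'

```text
time_s: 2.65
tool_pos: [525.4, -35.0, 385.7]
eef_rot: [-0.497, -0.503, -0.497, 0.503]
force: [0.1, -0.3, -0.3]
finger_gap: 85.6
```

```bash
python3 - <<'E'
from h import *
np.set_printoptions(precision=1,suppress=True)
im,d,c=cam("wrist"); np.savez("w2.npz",im=im,d=d,**c); save("w2",im)
for g,o in zip(G,packers(im,d,c,G)): print(g,o)
W=cloud(d,c)
for t in ["pile_top","hinge","knob","foot","clamp"]:
    for r in spotter.place_of("wrist",t): print(t,round(r["p"],2),w(c,r["position"]))
def med(x,y,r):
    m=(np.hypot(W[...,0]-x,W[...,1]-y)<r)&(d>0); return m.sum(),np.percentile(W[m][:,2],[10,50,90]) if m.any() else 0
print("pile",med(544,132,12),med(544,132,35)," packerA",med(556,-103,8),"bench",med(500,20,15),med(640,60,15))
goto([448.1,-101.5,120],45.1+90)
E
```

```text
(556, -102) (array([ 554.1, -101.2]), array([59.3, 40.1]), 58.3, 13.0, 810)
(443, -101) (array([ 447.9, -100.6]), array([59.9, 39.4]), 45.8, 13.1, 797)
(557, -234) (array([ 556.9, -231.9]), array([42.1, 60.9]), -26.1, 13.0, 718)
(553, -369) (array([ 549. , -364.8]), array([60.5, 43.3]), 38.1, 13.0, 601)
pile_top 0.85 [538.3 137.   28. ]
hinge 0.28 [ 555.8 -233.     4.5]
clamp 0.54 [539.1 131.   29.5]
pile (np.int64(269), array([25.5, 26.9, 27.9])) (np.int64(2082), array([25.6, 26.9, 28. ]))  packerA (np.int64(75), array([12.2, 13.2, 14.1])) bench (np.int64(307), array([-3.2, -2.1, -0.8])) (np.int64(327), array([-3.1, -2. , -0.7]))
at [525.2 -35.9 386. ] jaw yaw -0.8 shift [266.  -76.3  66.6] turn [44.1  0.  -0. ] force [-0.  -0.6 -0.1] gap 85.2 t 2.95
```

View pics/w2.png

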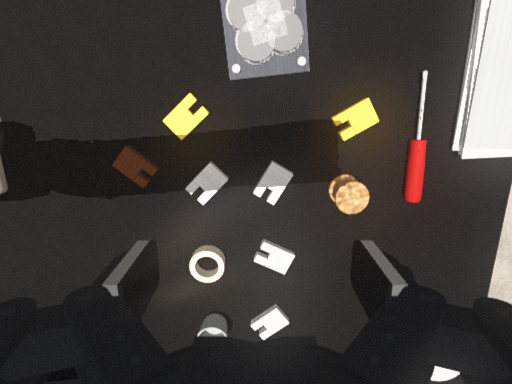

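Wrist view 2 agrees with the first: packers at px (207,184), (273,183), (274,257) and (269,322), yellows at (186,116) and (355,119), brown at (135,166), pile at (263,25). All four aluminium ones are confirmed. First I take packer A at (554,-101).

```bash
python3 - <<'E'
from h import *
goto([554.1,-101.3,90],58.3-90)
E
```

```text
at [525.2 -35.9 386. ] jaw yaw -0.8 shift [296.1  29.7  64.9] turn [30.9  0.  -0. ] force [-0.  -0.6 -0.1] gap 85.2 t 2.95
```

Emit:
servo_tool --series '[{"tx": 45,"ty": 5,"tz": 12,"rx": 7,"ry": 0,"rz": 0,"claw": 0},{"tx": 90,"ty": 10,"tz": 24,"rx": 14,"ry": 0,"rz": 0,"claw": 0},{"tx": 135,"ty": 16,"tz": 36,"rx": 21,"ry": 0,"rz": 0,"claw": 0.15},{"tx": 180,"ty": 22,"tz": 50,"rx": 28,"ry": 0,"rz": 0,"claw": 0.15},{"tx": 225,"ty": 30,"tz": 65,"rx": 31,"ry": 0,"rz": 0,"claw": 0.15},{"tx": 265,"ty": 30,"tz": 65,"rx": 31,"ry": 0,"rz": 0,"claw": 0.15},{"tx": 296,"ty": 30,"tz": 65,"rx": 31,"ry": 0,"rz": 0,"claw": 0.15},{"tx": 296,"ty": 30,"tz": 65,"rx": 31,"ry": 0,"rz": 0,"claw": 0.15}]' --newtons 40

```text
time_s: 3.75
tool_pos: [551.7, -100.6, 85.9]
eef_rot: [-0.343, -0.616, -0.346, 0.619]
force: [-1.9, -0.2, 1.2]
finger_gap: 72.9
```

```bash
python3 - <<'E'
from h import *
im,d,c=cam("wrist"); save("w3",im)
for g,o in zip(G,packers(im,d,c,G)): print(g,o)
goto([554.1,-101.3,18],58.3-90)
E
```

```text
(556, -102) (array([ 555.1, -100.8]), array([60.1, 39.7]), 58.4, 13.1, 4789)
(443, -101) (array([451.4, -79.7]), array([49.3, 24.1]), 11.5, 13.0, 1210)
(557, -234) (array([ 545.5, -210.8]), array([30.1, 24.7]), 37.3, 12.8, 629)
(553, -369) None
at [ 553.4 -100.5   88.8] jaw yaw -31.7 shift [70.8  1.2  0.2] turn [0.  0.1 0.2] force [-0.6 -0.7  0.6] gap 73.1 t 3.8
```

View pics/w3.png

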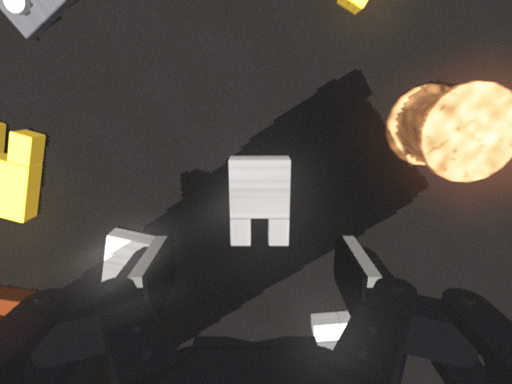

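The close view shows the grey-white horseshoe centred between the fingers at (260,200), so it is the right one. Descend and grip.

Emit:
servo_tool --series '[{"tx": 30,"ty": 2,"tz": 0,"rx": 0,"ry": 0,"rz": 0,"claw": 0.15},{"tx": 55,"ty": 2,"tz": 0,"rx": 0,"ry": 0,"rz": 0,"claw": 0.15},{"tx": 70,"ty": 2,"tz": 0,"rx": 0,"ry": 0,"rz": 0,"claw": 0.15},{"tx": 70,"ty": 2,"tz": 0,"rx": 0,"ry": 0,"rz": 0,"claw": 0.8},{"tx": 70,"ty": 2,"tz": 0,"rx": 0,"ry": 0,"rz": 0,"claw": 0.8},{"tx": 70,"ty": 2,"tz": 0,"rx": 0,"ry": 0,"rz": 0,"claw": 0.8},{"tx": 70,"ty": 2,"tz": 0,"rx": 0,"ry": 0,"rz": 0,"claw": 0.8},{"tx": 70,"ty": 2,"tz": 0,"rx": 0,"ry": 0,"rz": 0,"claw": 0.8}]'

```text
time_s: 4.6
tool_pos: [557.6, -101.5, 22.0]
eef_rot: [0.345, 0.618, 0.344, -0.617]
force: [-2.2, -0.6, 6.2]
finger_gap: 37.8
```

```bash
python3 - <<'E'
from h import *
np.set_printoptions(precision=1,suppress=True)
# clamp yaw and pile centre from w2 and scene/side
z=np.load("w2.npz"); c={k:z[k] for k in"KRt"}; W=cloud(z["d"],c)
m=(W[...,2]>4)&(W[...,2]<9.5)&(np.hypot(W[...,0]-540,W[...,1]-110)<110)&(z["d"]>0)
m=cv2.morphologyEx(m.astype(np.uint8),cv2.MORPH_OPEN,np.ones((3,3)))>0
P=W[m][:,:2]; print("plate pts",len(P),P.min(0),P.max(0)); 
# front edge: per-x min y
xs=np.arange(490,600,4); e=[(x,P[abs(P[:,0]-x)<2][:,1].min()) for x in xs if (abs(P[:,0]-x)<2).any()]
e=np.array(e); l=cv2.fitLine(e[(e[:,0]>500)&(e[:,0]<585)].astype(np.float32),cv2.DIST_HUBER,0,.01,.01).ravel(); print("front edge dir",np.degrees(np.arctan2(l[1],l[0])),l)
m=(W[...,2]>22)&(W[...,2]<32)&(np.hypot(W[...,0]-540,W[...,1]-132)<70)&(z["d"]>0); P=W[m][:,:2].astype(np.float32); print("pile circ",cv2.minEnclosingCircle(P),P.min(0),P.max(0),len(P))
for n in("scene","side"):
    z=np.load(n+".npz"); c={k:z[k] for k in"KRt"}; W=cloud(z["d"],c)
    m=(W[...,2]>20)&(W[...,2]<34)&(np.hypot(W[...,0]-542,W[...,1]-132)<60)&(z["d"]>0); P=W[m][:,:2].astype(np.float32); print(n,"pile circ",cv2.minEnclosingCircle(P),P.min(0),P.max(0))
    m=(W[...,2]>3)&(W[...,2]<12)&(np.hypot(W[...,0]-535,W[...,1]-195)<150)&(z["d"]>0); m=cv2.morphologyEx(m.astype(np.uint8),cv2.MORPH_OPEN,np.ones((3,3)));k,l,s,_=cv2.connectedComponentsWithStats(m); P=W[l==1+np.argmax(s[1:,4])][:,:2].astype(np.float32); print("plate",cv2.minAreaRect(P))
    m=(W[...,2]>215)&(W[...,2]<300)&(np.hypot(W[...,0]-532,W[...,1]-236)<60)&(z["d"]>0);P=W[m]; print("knob",P.min(0),P.max(0))
goto([540,132,140],5.5-90)
E
```

```text
plate pts 2251 [479.5  59. ] [607.7 163.4]
front edge dir 5.6471653 [  1.    0.1 536.   62.5]
pile circ ((539.9968872070312, 130.97569274902344), 55.38926315307617) [488.8  81.8] [593.1 158.6] 3572
scene pile circ ((542.7044067382812, 134.8542938232422), 55.48544692993164) [490.6  82.9] [594.2 184.6]
plate ((536.4710083007812, 213.3499298095703), (122.0316390991211, 198.681884765625), 5.5506744384765625)
knob [516.9 222.3 215.6] [552.2 259.9 290.2]
side pile circ ((541.506591796875, 135.46270751953125), 56.01377868652344) [488.   84.2] [592.9 185.2]
plate ((534.2251586914062, 218.44024658203125), (119.81045532226562, 192.1000213623047), 5.558603286743164)
knob [515.3 227.8 215. ] [548.1 262.  287.9]
at [ 557.6 -101.5   22. ] jaw yaw -31.7 shift [-118.2 -137.2 -189.6] turn [52.8 -0.1 -0.1] force [-2.2 -0.6  6.2] gap 37.8 t 4.6
```

Emit:
servo_tool --series '[{"tx": -25,"ty": 0,"tz": 0,"rx": 0,"ry": 0,"rz": 0,"claw": 0.8},{"tx": -70,"ty": 0,"tz": 0,"rx": 7,"ry": 0,"rz": 0,"claw": 0.8},{"tx": -110,"ty": -15,"tz": -20,"rx": 15,"ry": 0,"rz": 0,"claw": 0.8},{"tx": -130,"ty": -40,"tz": -55,"rx": 23,"ry": 0,"rz": 0,"claw": 0.8},{"tx": -130,"ty": -65,"tz": -92,"rx": 31,"ry": 0,"rz": 0,"claw": 0.8},{"tx": -130,"ty": -90,"tz": -128,"rx": 39,"ry": 0,"rz": 0,"claw": 0.8},{"tx": -130,"ty": -115,"tz": -160,"rx": 47,"ry": 0,"rz": 0,"claw": 0.8},{"tx": -130,"ty": -137,"tz": -190,"rx": 53,"ry": 0,"rz": 0,"claw": 0.8}]'

```text
time_s: 5.4
tool_pos: [539.3, 134.6, 151.4]
eef_rot: [0.031, 0.707, 0.031, -0.706]
force: [1.1, 0.2, 0.1]
finger_gap: 37.9
```

```bash
cat >> h.py <<'E'
def pile(im,d,c,ref=(541,133),z0=27):
    """pile centre, height over bench, clamp plate front edge from a wrist view"""
    W=cloud(d,c); r=np.hypot(W[...,0]-ref[0],W[...,1]-ref[1]); ok=d>0
    m=ok&(abs(W[...,2]-z0)<4)&(r<60); P=W[m]; hull=cv2.convexHull(P[:,:2].astype(np.float32))
    print("pile n",m.sum(),"z med",np.median(P[:,2]).round(2),"circ",cv2.minEnclosingCircle(hull),P.min(0).round(1),P.max(0).round(1))
    b=ok&(r>100)&(r<190)&(abs(W[...,2])<6); print("bench",b.sum(),np.median(W[b][:,2]).round(2))
E
python3 - <<'E'
from h import *
im,d,c=cam("wrist"); np.savez("w4.npz",im=im,d=d,**c); save("w4",im)
pile(im,d,c)
for r in spotter.place_of("wrist","pile_top")+spotter.place_of("wrist","packer0"): print(r["p"],w(c,r["position"]))
goto([541,133,56],5.6-90)
E
```

```text
pile n 6845 z med 26.94 circ ((542.1268310546875, 133.00369262695312), 54.67129898071289) [500.8  81.2  23. ] [593.4 184.4  29.5]
bench 61335 -1.8
0.93 [537.41966381 133.45421388  26.84588798]
0.39 [ 451.88176125 -105.8437426     3.5243261 ]
0.36 [448.15156681 -98.84400309  -5.26369393]
0.9 [679.65966882  -2.83406044  -3.32988473]
0.86 [536.141481   132.44900705 126.56592513]
0.78 [449.05340195 -95.65280101  -4.03775648]
at [539.1 135.7 151.2] jaw yaw -84.4 shift [95.2  3.  -1.4] turn [ 0.  -0.1  0.1] force [ 0.1 -0.7 -0.7] gap 37.6 t 5.55
```

View pics/w4.png

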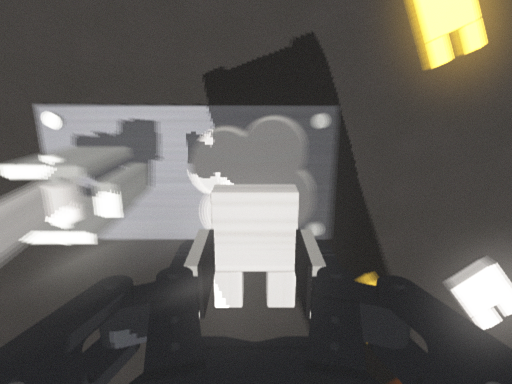

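```bash
python3 - <<'E'
from h import *
z=np.load("w4.npz"); c={k:z[k] for k in"KRt"}; W=cloud(z["d"],c); im=z["im"]; d=z["d"]
P=W[195:240,225:285]; print(np.median(P.reshape(-1,3),0))
m=(W[...,2]>125)&(W[...,2]<155)&(np.hypot(W[...,0]-540,W[...,1]-134)<45)&(im[...,2]>120); h=np.median(W[m][:,2]); P=W[m&(abs(W[...,2]-h)<4)]
print(h,cv2.minAreaRect(P[:,:2].astype(np.float32)),P.min(0),P.max(0))
E
```

```text
[555.85890761 135.59063295 142.51231296]
142.41187103533255 ((537.9452514648438, 135.70582580566406), (60.57536315917969, 54.1773796081543), 4.974184989929199) [506.81562264 109.842025   138.41552774] [569.72366178 163.42190094 146.34556368]
```

Emit:
servo_tool --series '[{"tx": 40,"ty": 3,"tz": -4,"rx": 0,"ry": 0,"rz": 0,"claw": 0.8},{"tx": 75,"ty": 3,"tz": -4,"rx": 0,"ry": 0,"rz": 0,"claw": 0.8},{"tx": 90,"ty": 3,"tz": -4,"rx": 0,"ry": 0,"rz": 0,"claw": 0.8},{"tx": 96,"ty": 3,"tz": -4,"rx": 0,"ry": 0,"rz": 0,"claw": 0.8},{"tx": 98,"ty": 3,"tz": -4,"rx": 0,"ry": 0,"rz": 0,"claw": 0.8},{"tx": 99,"ty": 3,"tz": -4,"rx": 0,"ry": 0,"rz": 0,"claw": 0.8},{"tx": 99,"ty": 3,"tz": -4,"rx": 0,"ry": 0,"rz": 0,"claw": 0.8},{"tx": 99,"ty": 3,"tz": -4,"rx": 0,"ry": 0,"rz": 0,"claw": 0.8}]'

```text
time_s: 6.35
tool_pos: [544.3, 129.8, 51.9]
eef_rot: [0.033, 0.707, 0.033, -0.706]
force: [0.1, 0.1, -1.3]
finger_gap: 37.8
```

```bash
python3 - <<'E'
from h import *
goto([543.2,133.3,51],5.6-90)
E
```

```text
at [544.3 129.8  51.9] jaw yaw -84.7 shift [ 0.9 -3.6  0.8] turn [-0.3 -0.1 -0. ] force [ 0.1  0.1 -1.3] gap 37.8 t 6.35
```

Emit:
servo_tool --series '[{"tx": 0,"ty": -2,"tz": 0,"rx": 0,"ry": 0,"rz": 0,"claw": 0.8},{"tx": 0,"ty": -3,"tz": 1,"rx": 0,"ry": 0,"rz": 0,"claw": 0.8},{"tx": 1,"ty": -3,"tz": 1,"rx": 0,"ry": 0,"rz": 0,"claw": 0.8},{"tx": 1.5,"ty": -3,"tz": 1,"rx": 0,"ry": 0,"rz": 0,"claw": 0.8},{"tx": 1.5,"ty": -3,"tz": 1,"rx": 0,"ry": 0,"rz": 0,"claw": 0.3},{"tx": 1.5,"ty": -3,"tz": 1,"rx": 0,"ry": 0,"rz": 0,"claw": 0.3},{"tx": 1.5,"ty": -3,"tz": 1,"rx": 0,"ry": 0,"rz": 0,"claw": 0.2},{"tx": 1.5,"ty": -3,"tz": 1,"rx": 0,"ry": 0,"rz": 0,"claw": 0.2}]'

```text
time_s: 7.15
tool_pos: [542.4, 132.5, 49.2]
eef_rot: [-0.033, -0.706, -0.033, 0.706]
force: [-0.0, 0.4, 0.0]
finger_gap: 68.0
```

Emit:
servo_tool --series '[{"tx": -30,"ty": 0,"tz": 0,"rx": 0,"ry": 0,"rz": 0,"claw": 0.2},{"tx": -70,"ty": 0,"tz": 0,"rx": 0,"ry": 0,"rz": 0,"claw": 0.2},{"tx": -110,"ty": 0,"tz": 0,"rx": 0,"ry": 0,"rz": 0,"claw": 0.2},{"tx": -130,"ty": 20,"tz": 0,"rx": 0,"ry": 0,"rz": 0,"claw": 0.15},{"tx": -130,"ty": 50,"tz": 0,"rx": 0,"ry": 0,"rz": 0,"claw": 0.15},{"tx": -130,"ty": 60,"tz": 0,"rx": 0,"ry": 0,"rz": 0,"claw": 0.15},{"tx": -130,"ty": 60,"tz": 0,"rx": 0,"ry": 0,"rz": 0,"claw": 0.15},{"tx": -130,"ty": 60,"tz": 0,"rx": 0,"ry": 0,"rz": 0,"claw": 0.15}]'

```text
time_s: 7.95
tool_pos: [547.6, 73.8, 178.9]
eef_rot: [-0.033, -0.706, -0.033, 0.707]
force: [-0.2, 0.0, 0.3]
finger_gap: 72.9
```

```bash
cat >> h.py <<'E'
def stack(im,d,c,top,ref=(542,133)):
    """rectangle of the packer whose top lies near the camera-frame height top, and bench level"""
    W=cloud(d,c); r=np.hypot(W[...,0]-ref[0],W[...,1]-ref[1]); ok=d>0
    m=(ok&(abs(W[...,2]-top)<5)&(r<45)).astype(np.uint8); m=cv2.morphologyEx(m,cv2.MORPH_OPEN,np.ones((3,3)))
    P=W[m>0]; h=np.median(P[:,2]); R=cv2.minAreaRect(P[:,:2].astype(np.float32))
    b=ok&(r>100)&(r<220)&(abs(W[...,2])<6); zb=np.median(W[b][:,2])
    print("stack rect",np.round(R[0],1),np.round(R[1],1),round(R[2],1),"h",round(h,2),"bench",round(zb,2),"height",round(h-zb,2))
E
python3 - <<'E'
from h import *
im,d,c=cam("wrist"); np.savez("w5.npz",im=im,d=d,**c); save("w5",im)
stack(im,d,c,42); pile(im,d,c)
for g,o in zip(G,packers(im,d,c,G)): print(g,o)
goto([448.5,-100.8,90],45.6-90)
E
```

```text
stack rect [541.5 132.3] [60.5 40.2] 5.5 h 41.85 bench -1.84 height 43.69
pile n 6002 z med 26.92 circ ((541.1398315429688, 133.2750244140625), 55.84918975830078) [488.7  81.3  23. ] [593.5 184.4  30.9]
bench 60821 -1.83
(556, -102) None
(443, -101) (array([ 452. , -102.8]), array([63.4, 32. ]), 45.2, 13.0, 1229)
(557, -234) None
(553, -369) None
at [547.6  74.3 179. ] jaw yaw -84.6 shift [ 88.9 165.  115.1] turn [-40.2   0.    0.1] force [0.3 0.7 0.5] gap 72.3 t 8.0
```

View pics/w5.png

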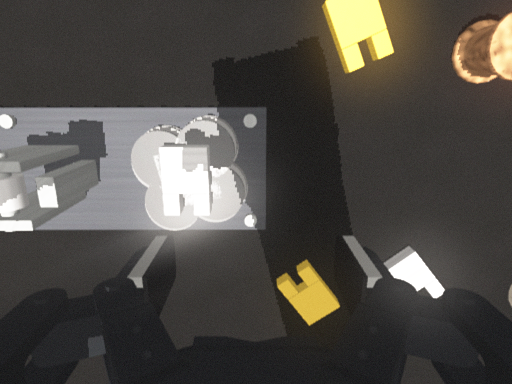

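Packer 1 lies flat and centred on the pile at px (186,180), rect centre (541.5,132.3), yaw 5.5°, stack height 43.7. Next is packer B.

Emit:
servo_tool --series '[{"tx": 0,"ty": 30,"tz": 20,"rx": -8,"ry": 0,"rz": 0,"claw": 0.15},{"tx": 10,"ty": 65,"tz": 45,"rx": -16,"ry": 0,"rz": 0,"claw": 0.15},{"tx": 20,"ty": 100,"tz": 70,"rx": -24,"ry": 0,"rz": 0,"claw": 0.15},{"tx": 40,"ty": 135,"tz": 95,"rx": -32,"ry": 0,"rz": 0,"claw": 0.15},{"tx": 60,"ty": 165,"tz": 115,"rx": -40,"ry": 0,"rz": 0,"claw": 0.15},{"tx": 89,"ty": 165,"tz": 115,"rx": -40,"ry": 0,"rz": 0,"claw": 0.15},{"tx": 89,"ty": 165,"tz": 115,"rx": -40,"ry": 0,"rz": 0,"claw": 0.15},{"tx": 89,"ty": 165,"tz": 115,"rx": -40,"ry": 0,"rz": 0,"claw": 0.15}]'

```text
time_s: 8.8
tool_pos: [449.3, -100.5, 90.8]
eef_rot: [-0.272, -0.652, -0.273, 0.652]
force: [0.9, -0.1, 0.4]
finger_gap: 72.3
```

```bash
python3 - <<'E'
from h import *
im,d,c=cam("wrist")
o=packers(im,d,c,G[1:2])[0]; print(o)
goto([o[0][0],o[0][1],20],o[2]-90)
E
```

```text
(array([ 448.2, -100.9]), array([60.5, 39.7]), 45.1, 13.1, 4571)
at [ 450.  -100.6   91.5] jaw yaw -44.6 shift [71.5 -1.1  1.5] turn [ 0.3 -0.1 -0. ] force [ 0.4 -0.3 -0. ] gap 72.5 t 8.85
```

Emit:
servo_tool --series '[{"tx": 30,"ty": -1,"tz": 1.5,"rx": 0,"ry": 0,"rz": 0,"claw": 0.15},{"tx": 55,"ty": -1,"tz": 1.5,"rx": 0,"ry": 0,"rz": 0,"claw": 0.15},{"tx": 71,"ty": -1,"tz": 1.5,"rx": 0,"ry": 0,"rz": 0,"claw": 0.15},{"tx": 71,"ty": -1,"tz": 1.5,"rx": 0,"ry": 0,"rz": 0,"claw": 0.8},{"tx": 71,"ty": -1,"tz": 1.5,"rx": 0,"ry": 0,"rz": 0,"claw": 0.8},{"tx": 71,"ty": -1,"tz": 1.5,"rx": 0,"ry": 0,"rz": 0,"claw": 0.8},{"tx": 71,"ty": -1,"tz": 1.5,"rx": 0,"ry": 0,"rz": 0,"claw": 0.8},{"tx": 71,"ty": -1,"tz": 1.5,"rx": 0,"ry": 0,"rz": 0,"claw": 0.8}]'

```text
time_s: 9.65
tool_pos: [448.6, -102.1, 21.2]
eef_rot: [0.273, 0.653, 0.272, -0.652]
force: [-1.9, 2.9, 8.2]
finger_gap: 38.5
```

```bash
python3 - <<'E'
from h import *
goto([542,133,160],5.5-90)
E
```

```text
at [ 448.6 -102.1   21.2] jaw yaw -44.6 shift [-138.7  -98.4 -233.2] turn [39.9 -0.1 -0.1] force [-1.9  2.9  8.2] gap 38.5 t 9.65
```

Emit:
servo_tool --series '[{"tx": -25,"ty": 0,"tz": 0,"rx": 0,"ry": 0,"rz": 0,"claw": 0.8},{"tx": -70,"ty": 0,"tz": 0,"rx": 7,"ry": 0,"rz": 0,"claw": 0.8},{"tx": -110,"ty": -15,"tz": -25,"rx": 15,"ry": 0,"rz": 0,"claw": 0.8},{"tx": -139,"ty": -30,"tz": -65,"rx": 23,"ry": 0,"rz": 0,"claw": 0.8},{"tx": -139,"ty": -48,"tz": -108,"rx": 31,"ry": 0,"rz": 0,"claw": 0.8},{"tx": -139,"ty": -66,"tz": -151,"rx": 40,"ry": 0,"rz": 0,"claw": 0.8},{"tx": -139,"ty": -84,"tz": -195,"rx": 40,"ry": 0,"rz": 0,"claw": 0.8},{"tx": -139,"ty": -98,"tz": -233,"rx": 40,"ry": 0,"rz": 0,"claw": 0.8}]'

```text
time_s: 10.45
tool_pos: [542.0, 133.9, 159.9]
eef_rot: [0.032, 0.707, 0.032, -0.706]
force: [1.3, -0.2, -0.0]
finger_gap: 38.0
```

```bash
cat >> h.py <<'E'
def held(im,d,c,yaw):
    """pose of the held packer's top, by the grey pixels within its 60 x 40 outline along its length"""
    W=cloud(d,c); R,t=rot(); e=np.array([np.cos(np.radians(yaw)),np.sin(np.radians(yaw))]); n=np.array([-e[1],e[0]])
    l=(W[...,:2]-t[:2])@e; s=(W[...,:2]-t[:2])@n
    m=(abs(l)<40)&(abs(s)<15)&(abs(W[...,2]-(t[2]-9))<6)&(d>0); P=W[m]; L=l[m]
    print("held: along",np.percentile(L,[0.5,99.5]).round(1),"centre off",round(np.percentile(L,[.5,99.5]).mean(),1),"top-TCP",round(np.median(P[:,2])+1.9-t[2],1),"TCP",t.round(1))
E
python3 - <<'E'
from h import *
im,d,c=cam("wrist"); im,d,c=cam("wrist"); held(im,d,c,5.5)
goto([541.5,132.3,67],5.5-90)
E
```

```text
held: along [-27.   31.9] centre off 2.4 top-TCP -6.0 TCP [541.9 139.8 159.6]
at [541.9 139.8 159.6] jaw yaw -84.2 shift [92.6  7.8  1.4] turn [ 0.3 -0.1  0.2] force [ 0.2 -0.5 -0.5] gap 38.2 t 10.55
```

```bash
python3 - <<'E'
from h import *
for i in range(5):
    im,d,c=cam("wrist"); print(rot()[1].round(1))
im,d,c=cam("wrist"); held(im,d,c,5.5)
goto([539.5,132.3,67],5.5-90)
E
```

```text
[541.4 136.1 159.2]
[541.3 133.4 159. ]
[541.2 131.8 158.9]
[541.2 130.9 158.8]
[541.2 130.5 158.8]
held: along [-28.7  30.4] centre off 0.9 top-TCP -6.3 TCP [541.3 130.5 158.8]
at [541.3 130.5 158.8] jaw yaw -84.8 shift [91.8 -2.1  1.7] turn [-0.3 -0.  -0.1] force [ 0.  -0.2  0.4] gap 38.1 t 10.85
```

Emit:
servo_tool --series '[{"tx": 40,"ty": -2,"tz": 0.5,"rx": -0.3,"ry": 0,"rz": 0,"claw": 0.8},{"tx": 75,"ty": -2,"tz": 0.5,"rx": -0.3,"ry": 0,"rz": 0,"claw": 0.8},{"tx": 86,"ty": -2,"tz": 0.5,"rx": -0.3,"ry": 0,"rz": 0,"claw": 0.8},{"tx": 90,"ty": -2,"tz": 0.5,"rx": -0.3,"ry": 0,"rz": 0,"claw": 0.8},{"tx": 91,"ty": -2,"tz": 0.5,"rx": -0.3,"ry": 0,"rz": 0,"claw": 0.8},{"tx": 91,"ty": -2,"tz": 0.5,"rx": -0.3,"ry": 0,"rz": 0,"claw": 0.8},{"tx": 91,"ty": -2,"tz": 0.5,"rx": -0.3,"ry": 0,"rz": 0,"claw": 0.8},{"tx": 91,"ty": -2,"tz": 0.5,"rx": -0.3,"ry": 0,"rz": 0,"claw": 0.8}]'

```text
time_s: 11.65
tool_pos: [541.1, 134.1, 68.3]
eef_rot: [0.035, 0.707, 0.035, -0.706]
force: [0.7, 0.2, -1.4]
finger_gap: 38.3
```

```bash
python3 - <<'E'
from h import *
cam("wrist");cam("wrist")
goto([540.6,132.2,65.3],5.5-90)
E
```

```text
at [540.8 134.1  67.9] jaw yaw -84.4 shift [2.6 1.8 0.4] turn [ 0.1 -0.  -0. ] force [-0.5  0.4 -0.2] gap 38.3 t 11.75
```

Emit:
servo_tool --series '[{"tx": 1,"ty": 1.7,"tz": 0.4,"rx": 0,"ry": 0,"rz": 0,"claw": 0.8},{"tx": 2,"ty": 1.7,"tz": 0.4,"rx": 0,"ry": 0,"rz": 0,"claw": 0.8},{"tx": 2.6,"ty": 1.7,"tz": 0.4,"rx": 0,"ry": 0,"rz": 0,"claw": 0.8},{"tx": 3,"ty": 1.7,"tz": 0.4,"rx": 0,"ry": 0,"rz": 0,"claw": 0.8},{"tx": 3,"ty": 1.7,"tz": 0.4,"rx": 0,"ry": 0,"rz": 0,"claw": 0.3},{"tx": 3,"ty": 1.7,"tz": 0.4,"rx": 0,"ry": 0,"rz": 0,"claw": 0.3},{"tx": 3,"ty": 1.7,"tz": 0.4,"rx": 0,"ry": 0,"rz": 0,"claw": 0.2},{"tx": 3,"ty": 1.7,"tz": 0.4,"rx": 0,"ry": 0,"rz": 0,"claw": 0.2}]'

```text
time_s: 12.55
tool_pos: [540.2, 132.3, 64.3]
eef_rot: [-0.035, -0.706, -0.035, 0.706]
force: [-0.6, 0.3, 0.5]
finger_gap: 68.3
```

Emit:
servo_tool --series '[{"tx": -30,"ty": 0,"tz": 0,"rx": 0,"ry": 0,"rz": 0,"claw": 0.2},{"tx": -70,"ty": 0,"tz": 0,"rx": 0,"ry": 0,"rz": 0,"claw": 0.2},{"tx": -110,"ty": 0,"tz": 0,"rx": 0,"ry": 0,"rz": 0,"claw": 0.2},{"tx": -130,"ty": 20,"tz": 0,"rx": 0,"ry": 0,"rz": 0,"claw": 0.15},{"tx": -130,"ty": 50,"tz": 0,"rx": 0,"ry": 0,"rz": 0,"claw": 0.15},{"tx": -130,"ty": 60,"tz": 0,"rx": 0,"ry": 0,"rz": 0,"claw": 0.15},{"tx": -130,"ty": 60,"tz": 0,"rx": 0,"ry": 0,"rz": 0,"claw": 0.15},{"tx": -130,"ty": 60,"tz": 0,"rx": 0,"ry": 0,"rz": 0,"claw": 0.15}]'

```text
time_s: 13.35
tool_pos: [545.8, 73.6, 194.0]
eef_rot: [-0.035, -0.706, -0.035, 0.707]
force: [0.1, 0.6, 0.1]
finger_gap: 72.4
```

```bash
python3 - <<'E'
from h import *
for i in range(4): im,d,c=cam("wrist"); stack(im,d,c,57)
stack(im,d,c,42)
save("w6",im)
goto([557,-233,220],-26+90)
goto([557,-233,220],-26-90)
print(np.round(ctrl.observe()["qpos"],2))
E
```

```text
stack rect [541.3 131.5] [59.3 40.2] 5.6 h 56.85 bench -1.85 height 58.7
stack rect [541.2 131.5] [59.8 40.4] 5.9 h 56.87 bench -1.85 height 58.71
stack rect [541.1 131.6] [59.7 40.7] 5.8 h 56.86 bench -1.86 height 58.71
stack rect [541.2 131.6] [59.7 40.6] 5.6 h 56.87 bench -1.84 height 58.71
stack rect [570.4 140.3] [ 1.2 26.4] 5.4 h 41.81 bench -1.84 height 43.65
at [545.9  73.9 194.2] jaw yaw -84.3 shift [-26.  306.4  19.6] turn [31.7  0.   0. ] force [-0.5 -0.1 -0.6] gap 72.5 t 13.55
at [545.9  73.9 194.2] jaw yaw -84.3 shift [-26.  306.4  19.6] turn [31.7  0.   0. ] force [-0.5 -0.1 -0.6] gap 72.5 t 13.55
[ 0.26  0.25 -0.55  1.7   0.14  1.23 -1.79]
```

View pics/w6.png

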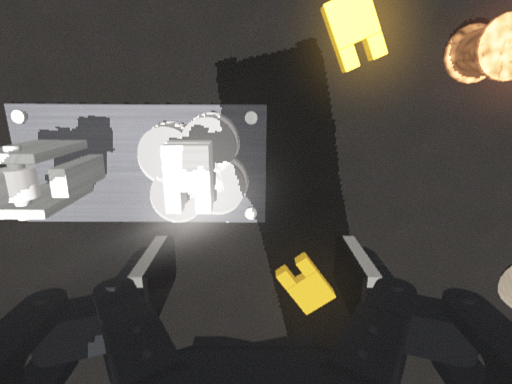

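Two packers give 58.7 mm, and each layer measured 15.0, so the depth scale holds. That is below the 60 mm foot height, so a third is needed. Next is packer C.

Emit:
servo_tool --series '[{"tx": 0,"ty": 40,"tz": 3,"rx": 5,"ry": 0,"rz": 0,"claw": 0.15},{"tx": 0,"ty": 85,"tz": 6,"rx": 10,"ry": 0,"rz": 0,"claw": 0.15},{"tx": 0,"ty": 130,"tz": 9,"rx": 15,"ry": 0,"rz": 0,"claw": 0.15},{"tx": 0,"ty": 175,"tz": 12,"rx": 20,"ry": 0,"rz": 0,"claw": 0.15},{"tx": 15,"ty": 220,"tz": 15,"rx": 26,"ry": 0,"rz": 0,"claw": 0.15},{"tx": 35,"ty": 262,"tz": 18,"rx": 32,"ry": 0,"rz": 0,"claw": 0.15},{"tx": 60,"ty": 300,"tz": 20,"rx": 32,"ry": 0,"rz": 0,"claw": 0.15},{"tx": 90,"ty": 306,"tz": 20,"rx": 32,"ry": 0,"rz": 0,"claw": 0.15}]'

```text
time_s: 14.35
tool_pos: [555.9, -239.6, 103.8]
eef_rot: [-0.162, 0.689, -0.164, -0.687]
force: [0.2, 0.2, -0.3]
finger_gap: 72.8
```

```bash
python3 - <<'E'
from h import *
for i in range(5): im,d,c=cam("wrist")
o=packers(im,d,c,G[2:3])[0]; print(o)
goto([o[0][0],o[0][1],20.5],o[2]-90)
E
```

```text
(array([ 558.1, -234.8]), array([39.8, 60.3]), -26.1, 13.1, 4090)
at [ 557.4 -232.1  105.8] jaw yaw -116.2 shift [85.3  2.2 -1.7] turn [-0.1 -0.1  0.1] force [ 0.7  0.1 -0.5] gap 72.8 t 14.6
```

Emit:
servo_tool --series '[{"tx": 35,"ty": 2,"tz": -2,"rx": 0,"ry": 0,"rz": 0,"claw": 0.15},{"tx": 70,"ty": 2,"tz": -2,"rx": 0,"ry": 0,"rz": 0,"claw": 0.15},{"tx": 85,"ty": 2,"tz": -2,"rx": 0,"ry": 0,"rz": 0,"claw": 0.15},{"tx": 85,"ty": 2,"tz": -2,"rx": 0,"ry": 0,"rz": 0,"claw": 0.8},{"tx": 85,"ty": 2,"tz": -2,"rx": 0,"ry": 0,"rz": 0,"claw": 0.8},{"tx": 85,"ty": 2,"tz": -2,"rx": 0,"ry": 0,"rz": 0,"claw": 0.8},{"tx": 85,"ty": 2,"tz": -2,"rx": 0,"ry": 0,"rz": 0,"claw": 0.8},{"tx": 85,"ty": 2,"tz": -2,"rx": 0,"ry": 0,"rz": 0,"claw": 0.8}]'

```text
time_s: 15.4
tool_pos: [558.9, -236.6, 21.9]
eef_rot: [-0.161, 0.69, -0.161, -0.687]
force: [-1.1, 1.6, 8.1]
finger_gap: 38.1
```

```bash
python3 - <<'E'
from h import *
goto([541,132,175],5.6-90)
E
```

```text
at [ 558.9 -236.6   21.9] jaw yaw -116.3 shift [-153.5 -322.5  179.1] turn [-31.9  -0.2  -0. ] force [-1.1  1.6  8.1] gap 38.1 t 15.4
```

Emit:
servo_tool --series '[{"tx": -25,"ty": 0,"tz": 0,"rx": 0,"ry": 0,"rz": 0,"claw": 0.8},{"tx": -65,"ty": 0,"tz": 0,"rx": 0,"ry": 0,"rz": 0,"claw": 0.8},{"tx": -105,"ty": -15,"tz": 8,"rx": -3,"ry": 0,"rz": 0,"claw": 0.8},{"tx": -140,"ty": -45,"tz": 25,"rx": -8,"ry": 0,"rz": 0,"claw": 0.8},{"tx": -153,"ty": -85,"tz": 47,"rx": -13,"ry": 0,"rz": 0,"claw": 0.8},{"tx": -153,"ty": -125,"tz": 69,"rx": -18,"ry": 0,"rz": 0,"claw": 0.8},{"tx": -153,"ty": -165,"tz": 91,"rx": -23,"ry": 0,"rz": 0,"claw": 0.8},{"tx": -153,"ty": -205,"tz": 114,"rx": -28,"ry": 0,"rz": 0,"claw": 0.8}]'

```text
time_s: 16.2
tool_pos: [546.3, -0.6, 174.1]
eef_rot: [0.012, 0.708, 0.011, -0.706]
force: [0.3, 0.3, -0.4]
finger_gap: 37.7
```

Emit:
servo_tool --series '[{"tx": 0,"ty": -40,"tz": 2,"rx": -4,"ry": 0,"rz": 0,"claw": 0.8},{"tx": 0,"ty": -75,"tz": 3,"rx": -4,"ry": 0,"rz": 0,"claw": 0.8},{"tx": 0,"ty": -105,"tz": 4,"rx": -4,"ry": 0,"rz": 0,"claw": 0.8},{"tx": 0,"ty": -125,"tz": 4,"rx": -4,"ry": 0,"rz": 0,"claw": 0.8},{"tx": 0,"ty": -134,"tz": 4,"rx": -4,"ry": 0,"rz": 0,"claw": 0.8},{"tx": 0,"ty": -134,"tz": 4,"rx": -4,"ry": 0,"rz": 0,"claw": 0.8},{"tx": 0,"ty": -134,"tz": 4,"rx": -4,"ry": 0,"rz": 0,"claw": 0.8},{"tx": 0,"ty": -134,"tz": 4,"rx": -4,"ry": 0,"rz": 0,"claw": 0.8}]'

```text
time_s: 17.0
tool_pos: [538.6, 129.9, 172.5]
eef_rot: [0.034, 0.706, 0.034, -0.706]
force: [1.0, 0.5, -0.7]
finger_gap: 37.7
```

```bash
python3 - <<'E'
from h import *
for i in range(5): im,d,c=cam("wrist")
held(im,d,c,5.6)
goto([541,131.8,82],5.6-90)
E
```

```text
held: along [-31.3  27.7] centre off -1.8 top-TCP -7.0 TCP [538.4 131.  172.4]
at [538.4 131.  172.4] jaw yaw -84.4 shift [90.4 -0.6 -2.7] turn [-0. -0. -0.] force [-0.5 -0.2 -0.9] gap 38.5 t 17.25
```

Emit:
servo_tool --series '[{"tx": 40,"ty": -0.8,"tz": -4.7,"rx": 0,"ry": 0,"rz": 0,"claw": 0.8},{"tx": 72,"ty": -0.8,"tz": -4.7,"rx": 0,"ry": 0,"rz": 0,"claw": 0.8},{"tx": 84,"ty": -0.8,"tz": -4.7,"rx": 0,"ry": 0,"rz": 0,"claw": 0.8},{"tx": 88,"ty": -0.8,"tz": -4.7,"rx": 0,"ry": 0,"rz": 0,"claw": 0.8},{"tx": 88,"ty": -0.8,"tz": -4.7,"rx": 0,"ry": 0,"rz": 0,"claw": 0.8},{"tx": 88,"ty": -0.8,"tz": -4.7,"rx": 0,"ry": 0,"rz": 0,"claw": 0.8},{"tx": 88,"ty": -0.8,"tz": -4.7,"rx": 0,"ry": 0,"rz": 0,"claw": 0.8},{"tx": 88,"ty": -0.8,"tz": -4.7,"rx": 0,"ry": 0,"rz": 0,"claw": 0.8}]'

```text
time_s: 18.05
tool_pos: [543.4, 132.9, 85.4]
eef_rot: [0.035, 0.707, 0.035, -0.706]
force: [0.6, 0.9, -0.5]
finger_gap: 37.6
```

```bash
python3 - <<'E'
from h import *
cam("wrist");cam("wrist")
goto([543,132.1,80.8],5.6-90)
E
```

```text
at [543.2 132.8  84.9] jaw yaw -84.4 shift [4.1 0.7 0.3] turn [ 0.  -0.1 -0. ] force [ 0.6 -0.7 -0.3] gap 37.9 t 18.15
```

Emit:
servo_tool --series '[{"tx": 1.5,"ty": 0.6,"tz": 0.2,"rx": 0,"ry": 0,"rz": 0,"claw": 0.8},{"tx": 3,"ty": 0.6,"tz": 0.2,"rx": 0,"ry": 0,"rz": 0,"claw": 0.8},{"tx": 4,"ty": 0.6,"tz": 0.2,"rx": 0,"ry": 0,"rz": 0,"claw": 0.8},{"tx": 4.5,"ty": 0.6,"tz": 0.2,"rx": 0,"ry": 0,"rz": 0,"claw": 0.8},{"tx": 4.5,"ty": 0.6,"tz": 0.2,"rx": 0,"ry": 0,"rz": 0,"claw": 0.3},{"tx": 4.5,"ty": 0.6,"tz": 0.2,"rx": 0,"ry": 0,"rz": 0,"claw": 0.3},{"tx": 4.5,"ty": 0.6,"tz": 0.2,"rx": 0,"ry": 0,"rz": 0,"claw": 0.2},{"tx": 4.5,"ty": 0.6,"tz": 0.2,"rx": 0,"ry": 0,"rz": 0,"claw": 0.2}]'

```text
time_s: 18.95
tool_pos: [542.7, 132.2, 79.7]
eef_rot: [-0.035, -0.706, -0.035, 0.706]
force: [0.1, 0.2, 0.3]
finger_gap: 68.6
```

Emit:
servo_tool --series '[{"tx": -30,"ty": 0,"tz": 0,"rx": 0,"ry": 0,"rz": 0,"claw": 0.2},{"tx": -70,"ty": 0,"tz": 0,"rx": 0,"ry": 0,"rz": 0,"claw": 0.2},{"tx": -110,"ty": 0,"tz": 0,"rx": 0,"ry": 0,"rz": 0,"claw": 0.2},{"tx": -150,"ty": 20,"tz": 0,"rx": 0,"ry": 0,"rz": 0,"claw": 0.2},{"tx": -190,"ty": 50,"tz": 0,"rx": 0,"ry": 0,"rz": 0,"claw": 0.2},{"tx": -230,"ty": 60,"tz": 0,"rx": 0,"ry": 0,"rz": 0,"claw": 0.2},{"tx": -250,"ty": 60,"tz": 0,"rx": 0,"ry": 0,"rz": 0,"claw": 0.2},{"tx": -250,"ty": 60,"tz": 0,"rx": 0,"ry": 0,"rz": 0,"claw": 0.2}]'

```text
time_s: 19.75
tool_pos: [549.7, 72.5, 333.2]
eef_rot: [0.034, 0.708, 0.034, -0.704]
force: [-0.9, 0.4, -0.9]
finger_gap: 68.4
```

```bash
python3 - <<'E'
from h import *
np.set_printoptions(precision=1,suppress=True)
for i in range(5): im,d,c=cam("wrist")
stack(im,d,c,71.9); save("w7",im); np.savez("w7.npz",im=im,d=d,**c)
W=cloud(d,c); 
for t in ["hinge","knob","foot"]:
    for r in spotter.place_of("wrist",t)[:2]: print(t,round(r["p"],2),w(c,r["position"]))
for n in("scene","side"):
    im2,d2,c2=cam(n); V=cloud(d2,c2)
    m=(V[...,2]>235)&(V[...,2]<300)&(np.hypot(V[...,0]-532,V[...,1]-240)<40)&(d2>0); print(n,"knobcloud",m.sum(),np.median(V[m],0),V[m].min(0),V[m].max(0))
    for t in ["hinge","knob","foot"]:
        for r in spotter.place_of(n,t)[:1]: print(n,t,round(r["p"],2),w(c2,r["position"]))
    save(n+"2",im2[100:300,150:420])
print(rot()[1],np.round(ctrl.observe()["qpos"],2))
goto([531,237,330],5.6)
E
```

```text
stack rect [540.9 131.3] [59.2 40.2] 5.4 h 71.84 bench -1.91 height 73.74
hinge 0.79 [527.9 260.7  75.5]
foot 0.91 [533.7 230.1 201. ]
scene knobcloud 198 [541.9 240.9 282.4] [516.8 222.3 235.4] [551.5 254.9 290. ]
scene hinge 0.82 [532.4 261.7  75.5]
scene knob 0.81 [528.4 237.5 272.6]
scene foot 0.9 [535.3 235.1 202.1]
side knobcloud 263 [531.1 248.6 280.9] [515.5 225.8 235.1] [548.2 256.2 288.3]
side hinge 0.6 [541.6 132.9  55.2]
side knob 0.66 [528.2 238.4 267.5]
side foot 0.75 [529.1 230.9 202. ]
[548.6  72.5 329.9] [ 0.3  0.2 -0.6  1.5  0.1  1.5 -1.8]
at [548.6  72.5 329.9] jaw yaw -84.4 shift [  -0.1 -165.4    1.4] turn [-90.   0.  -0.] force [-0.5  0.6 -0.1] gap 68.4 t 20.55
```

View pics/w7.png

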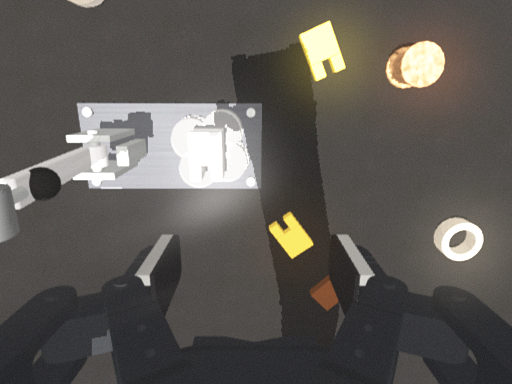

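Third packer is square on the others at px (206,150): centre (540.9,131.3), yaw 5.4°, stack 73.7 mm. The knob is at about (531,238,271). Now I move over it with the jaw axis along the clamp's x.

Emit:
servo_tool --series '[{"tx": -20,"ty": 0,"tz": 0,"rx": -8,"ry": 0,"rz": 0,"claw": 0},{"tx": -25,"ty": -20,"tz": 0,"rx": -16,"ry": 0,"rz": 0,"claw": 0},{"tx": -25,"ty": -40,"tz": 0,"rx": -24,"ry": 0,"rz": 0,"claw": 0},{"tx": -25,"ty": -60,"tz": 0,"rx": -32,"ry": 0,"rz": 0,"claw": 0},{"tx": -25,"ty": -80,"tz": 0,"rx": -40,"ry": 0,"rz": 0,"claw": 0},{"tx": -25,"ty": -100,"tz": 0,"rx": -48,"ry": 0,"rz": 0,"claw": 0},{"tx": -25,"ty": -120,"tz": 0,"rx": -56,"ry": 0,"rz": 0,"claw": 0},{"tx": -25,"ty": -135,"tz": 0,"rx": -64,"ry": 0,"rz": 0,"claw": 0}]' --newtons 60

```text
time_s: 21.35
tool_pos: [535.0, 208.2, 355.0]
eef_rot: [0.406, 0.579, 0.406, -0.579]
force: [-0.7, -0.0, 0.3]
finger_gap: 85.4
```

```bash
python3 - <<'E'
from h import *
goto([530.5,237.5,355],5.6)
E
```

```text
at [535.  208.2 355. ] jaw yaw -20.0 shift [ -0.  -14.3 -26. ] turn [-25.6  -0.   -0. ] force [-0.7 -0.   0.3] gap 85.4 t 21.35
```

Emit:
servo_tool --series '[{"tx": 0,"ty": -4,"tz": -8,"rx": -8,"ry": 0,"rz": 0,"claw": 0},{"tx": 0,"ty": -10,"tz": -18,"rx": -16,"ry": 0,"rz": 0,"claw": 0},{"tx": 0,"ty": -14,"tz": -26,"rx": -24,"ry": 0,"rz": 0,"claw": 0},{"tx": 0,"ty": -14,"tz": -26,"rx": -25.6,"ry": 0,"rz": 0,"claw": 0},{"tx": 0,"ty": -14,"tz": -26,"rx": -25.6,"ry": 0,"rz": 0,"claw": 0.1},{"tx": 0,"ty": -14,"tz": -26,"rx": -25.6,"ry": 0,"rz": 0,"claw": 0.1},{"tx": 0,"ty": -14,"tz": -26,"rx": -25.6,"ry": 0,"rz": 0,"claw": 0.1},{"tx": 0,"ty": -14,"tz": -26,"rx": -25.6,"ry": 0,"rz": 0,"claw": 0.1}]'

```text
time_s: 22.15
tool_pos: [531.4, 235.7, 354.9]
eef_rot: [0.522, 0.477, 0.522, -0.477]
force: [0.0, -0.3, -0.6]
finger_gap: 76.9
```

```bash
python3 - <<'E'
from h import *
np.set_printoptions(precision=1,suppress=True)
im,d,c=cam("wrist"); W=cloud(d,c); 
m=(W[...,2]>262)&(W[...,2]<300)&(np.hypot(W[...,0]-531,W[...,1]-238)<40)&(d>0); print("knob",m.sum(),W[m].min(0) if m.any() else 0,W[m].max(0) if m.any() else 0, np.median(W[m],0) if m.any() else 0)
for r in spotter.place_of("wrist","knob"): print(r["p"],w(c,r["position"]))
goto([531,238,270],5.6); save("w8",im)
E
```

```text
knob 2213 [514.7 222.8 264.8] [548.7 255.2 288.3] [531.5 242.8 284.4]
0.59 [533.5 234.9 270. ]
0.24 [542.5 131.   43.4]
at [531.4 235.9 354.9] jaw yaw 5.2 shift [84.9 -0.2 -2.2] turn [-0.4  0.  -0. ] force [0.5 0.2 0.6] gap 76.7 t 22.25
```

View pics/w8.png

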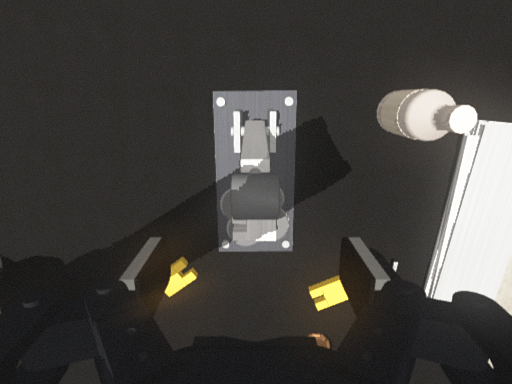

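The view looks straight down on the knob at px (255,195) between the jaws. Descend and grip it.

Emit:
servo_tool --series '[{"tx": 35,"ty": 0,"tz": -3,"rx": 0,"ry": 0,"rz": 0,"claw": 0.1},{"tx": 65,"ty": 0,"tz": -3,"rx": 0,"ry": 0,"rz": 0,"claw": 0.1},{"tx": 82,"ty": 0,"tz": -3,"rx": 0,"ry": 0,"rz": 0,"claw": 0.1},{"tx": 82,"ty": 0,"tz": -3,"rx": 0,"ry": 0,"rz": 0,"claw": 0.9},{"tx": 82,"ty": 0,"tz": -3,"rx": 0,"ry": 0,"rz": 0,"claw": 0.9},{"tx": 82,"ty": 0,"tz": -3,"rx": 0,"ry": 0,"rz": 0,"claw": 0.9},{"tx": 82,"ty": 0,"tz": -3,"rx": 0,"ry": 0,"rz": 0,"claw": 0.9},{"tx": 82,"ty": 0,"tz": -3,"rx": 0,"ry": 0,"rz": 0,"claw": 0.9}]'

```text
time_s: 23.05
tool_pos: [531.5, 239.5, 274.6]
eef_rot: [0.523, 0.477, 0.522, -0.476]
force: [-2.5, -0.8, 6.3]
finger_gap: 30.5
```

```bash
python3 - <<'E'
from h import *
np.set_printoptions(precision=1,suppress=True)
cam("side")
R,t=rot(); k=np.array([531.2,238,273]); off=t-k; s=ctrl.observe(); print(s["force"],s["finger_gap"],t)
cy=np.array([-.0976,.9952,0]); 
p0=1.45
for p in [1.3,1.1,.9,.75,.6,.45,.3,.18,.13,.1056]:
    dk=200*((np.cos(p0)-np.cos(p))*cy+(np.sin(p)-np.sin(p0))*np.array([0,0,1])); print(p,R.inv().apply(dk))
E
```

```text
[-0.6 -0.9  5.8] 31.004669079144666 [531.4 239.5 274.6]
1.3 [ 5.8  0.2 29.4]
1.1 [20.3  0.4 66.6]
0.9 [ 41.8   0.6 100.2]
0.75 [ 62.2   0.6 122.3]
0.6 [ 85.6   0.7 141. ]
0.45 [111.5   0.8 156. ]
0.3 [139.4   0.8 167. ]
0.18 [162.7   0.8 172.7]
0.13 [172.5   0.7 174.3]
0.1056 [177.4   0.7 174.9]
```

Knob gripped (gap 31). Swing it down along the arc.

Emit:
servo_tool --series '[{"tx": 2,"ty": 0,"tz": 14,"rx": 0,"ry": 0,"rz": 0,"claw": 0.9},{"tx": 6,"ty": 0,"tz": 29,"rx": 0,"ry": 0,"rz": 0,"claw": 0.9},{"tx": 12,"ty": 0,"tz": 48,"rx": 0,"ry": 0,"rz": 0,"claw": 0.9},{"tx": 20,"ty": 0,"tz": 66,"rx": 0,"ry": 0,"rz": 0,"claw": 0.9},{"tx": 30,"ty": 0.5,"tz": 84,"rx": 0,"ry": 0,"rz": 0,"claw": 0.9},{"tx": 42,"ty": 0.5,"tz": 100,"rx": 0,"ry": 0,"rz": 0,"claw": 0.9},{"tx": 52,"ty": 0.5,"tz": 112,"rx": 0,"ry": 0,"rz": 0,"claw": 0.9},{"tx": 62,"ty": 0.5,"tz": 122,"rx": 0,"ry": 0,"rz": 0,"claw": 0.9}]'

```text
time_s: 23.9
tool_pos: [543.4, 115.7, 212.9]
eef_rot: [0.523, 0.477, 0.521, -0.477]
force: [-7.0, -6.8, 15.3]
finger_gap: 31.0
```

```bash
python3 - <<'E'
from h import *
np.set_printoptions(precision=1,suppress=True)
for i in range(3): cam("side")
R,t=rot(); s=ctrl.observe(); print(s["force"],s["torque"],s["finger_gap"],t,s["time_s"],R.inv().apply(t-np.array([531.4,239.5,274.6])))
for r in spotter.place_of("side","knob")[:1]: print(r["p"],w({k:np.array(v) for k,v in eyes.get_calibration("side").items()},r["position"]))
E
```

```text
[-4.5 -8.3 12.1] [-1.6  1.1  0.4] 30.71207608614833 [543.4 115.1 212.3] 24.05 [ 62.6   0.9 124.8]
0.6 [541.5 121.7 210.7]
```

Emit:
servo_tool --series '[{"tx": 12,"ty": 0,"tz": 10,"rx": 0,"ry": 0,"rz": 0,"claw": 0.9},{"tx": 24,"ty": 0,"tz": 19,"rx": 0,"ry": 0,"rz": 0,"claw": 0.9},{"tx": 37,"ty": 0,"tz": 27,"rx": 0,"ry": 0,"rz": 0,"claw": 0.9},{"tx": 50,"ty": 0,"tz": 34,"rx": 0,"ry": 0,"rz": 0,"claw": 0.9},{"tx": 64,"ty": 0,"tz": 40,"rx": 0,"ry": 0,"rz": 0,"claw": 0.9},{"tx": 77,"ty": 0,"tz": 45,"rx": 0,"ry": 0,"rz": 0,"claw": 0.9},{"tx": 90,"ty": 0,"tz": 48,"rx": 0,"ry": 0,"rz": 0,"claw": 0.9},{"tx": 100,"ty": 0,"tz": 51,"rx": 0,"ry": 0,"rz": 0,"claw": 0.9}]'

```text
time_s: 24.9
tool_pos: [548.5, 62.9, 111.7]
eef_rot: [0.523, 0.477, 0.52, -0.478]
force: [-2.3, -13.2, 11.0]
finger_gap: 31.1
```

```bash
cat >> h.py <<'E'
def st():
    for i in range(3): im,d,c=cam("side")
    R,t=rot(); s=ctrl.observe(); print("F",np.round(s["force"],1),"T",np.round(s["torque"],1),"gap",round(float(s["finger_gap"]),1),t.round(1),s["time_s"]); return im
E
python3 -c "
from h import *
st()"
```

```text
F [ -1.4 -12.4   6.3] T [-2.5  0.3  0.3] gap 31.1 [548.4  62.9 111.5] 25.05
```

Emit:
servo_tool --series '[{"tx": 4,"ty": 0,"tz": 1,"rx": 0,"ry": 0,"rz": 0,"claw": 0.9},{"tx": 8,"ty": 0,"tz": 2,"rx": 0,"ry": 0,"rz": 0,"claw": 0.9},{"tx": 11,"ty": 0,"tz": 2.5,"rx": 0,"ry": 0,"rz": 0,"claw": 0.9},{"tx": 13,"ty": 0,"tz": 3,"rx": 0,"ry": 0,"rz": 0,"claw": 0.9},{"tx": 15,"ty": 0,"tz": 3,"rx": 0,"ry": 0,"rz": 0,"claw": 0.9},{"tx": 16,"ty": 0,"tz": 3,"rx": 0,"ry": 0,"rz": 0,"claw": 0.9},{"tx": 16,"ty": 0,"tz": 3,"rx": 0,"ry": 0,"rz": 0,"claw": 0.9},{"tx": 16,"ty": 0,"tz": 3,"rx": 0,"ry": 0,"rz": 0,"claw": 0.9}]' --newtons 80

```text
time_s: 25.85
tool_pos: [548.7, 60.2, 96.1]
eef_rot: [0.523, 0.477, 0.52, -0.478]
force: [-2.3, -12.6, 9.8]
finger_gap: 30.6
```

```bash
python3 -c "
from h import *
st()"
```

```text
F [ -2.8 -14.    8. ] T [-1.9  0.6  0.2] gap 30.8 [548.7  60.2  96.1] 26.0
```

Emit:
servo_tool --series '[{"tx": 1,"ty": 0,"tz": 0,"rx": 0,"ry": 0,"rz": 0,"claw": 0.9},{"tx": 2,"ty": 0,"tz": 0,"rx": 0,"ry": 0,"rz": 0,"claw": 0.9},{"tx": 3,"ty": 0,"tz": 0,"rx": 0,"ry": 0,"rz": 0,"claw": 0.9},{"tx": 3,"ty": 0,"tz": 0,"rx": 0,"ry": 0,"rz": 0,"claw": 0.9},{"tx": 3,"ty": 0,"tz": 0,"rx": 0,"ry": 0,"rz": 0,"claw": 0.9},{"tx": 3,"ty": 0,"tz": 0,"rx": 0,"ry": 0,"rz": 0,"claw": 0.9},{"tx": 3,"ty": 0,"tz": 0,"rx": 0,"ry": 0,"rz": 0,"claw": 0.9},{"tx": 3,"ty": 0,"tz": 0,"rx": 0,"ry": 0,"rz": 0,"claw": 0.9}]'

```text
time_s: 26.8
tool_pos: [548.7, 59.8, 93.1]
eef_rot: [0.523, 0.477, 0.52, -0.479]
force: [-3.1, -15.1, 8.2]
finger_gap: 31.2
```

```bash
python3 -c "
from h import *
im=st(); save('s3',cv2.resize(im[110:260,190:340],(600,600),interpolation=cv2.INTER_CUBIC))"
```

```text
F [ -2.6 -14.7   9.6] T [-2.1  0.6  0.2] gap 30.5 [548.8  59.8  93.1] 26.95
```

View pics/s3.png

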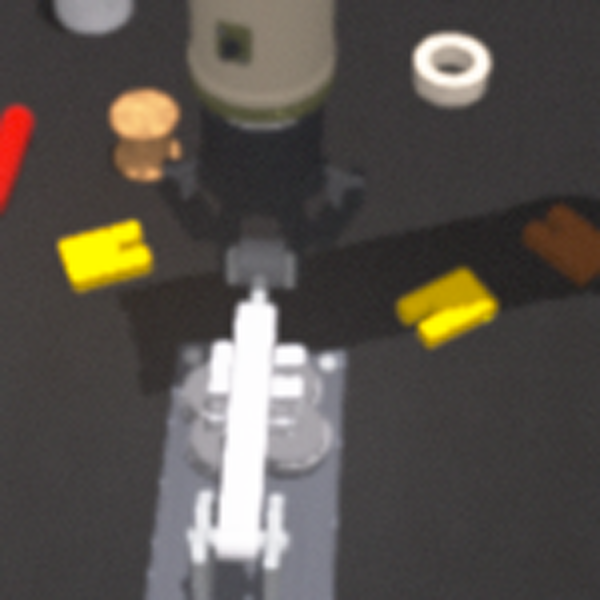

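The side view shows the arm down, foot over the packers (px 255,370), knob in the jaws (260,265). No rise in force yet, so I continue slowly.

Emit:
servo_tool --series '[{"tx": 1,"ty": 0,"tz": 0.5,"rx": 0,"ry": 0,"rz": 0,"claw": 0.9},{"tx": 2,"ty": 0,"tz": 1,"rx": 0,"ry": 0,"rz": 0,"claw": 0.9},{"tx": 3,"ty": 0,"tz": 1,"rx": 0,"ry": 0,"rz": 0,"claw": 0.9},{"tx": 4,"ty": 0,"tz": 1,"rx": 0,"ry": 0,"rz": 0,"claw": 0.9},{"tx": 4,"ty": 0,"tz": 1,"rx": 0,"ry": 0,"rz": 0,"claw": 0.9},{"tx": 4,"ty": 0,"tz": 1,"rx": 0,"ry": 0,"rz": 0,"claw": 0.9},{"tx": 4,"ty": 0,"tz": 1,"rx": 0,"ry": 0,"rz": 0,"claw": 0.9},{"tx": 4,"ty": 0,"tz": 1,"rx": 0,"ry": 0,"rz": 0,"claw": 0.9}]'

```text
time_s: 27.75
tool_pos: [548.8, 59.4, 89.1]
eef_rot: [0.523, 0.477, 0.52, -0.478]
force: [-3.2, -13.0, 7.9]
finger_gap: 30.8
```

```bash
python3 -c "
from h import *
st()
z=eyes.get_calibration('wrist'); im,d,c=cam('wrist'); save('w9',im); W=cloud(d,c); np.savez('w9.npz',im=im,d=d,**c)
H=np.array([528.6,261.9]); e=np.array([.0976,-.9952]); r=(W[...,:2]-H)@e; s=(W[...,:2]-H)@np.array([e[1],-e[0]])
for a in range(20,170,15):
    m=(abs(r-a)<5)&(abs(s)<9)&(d>0)&(W[...,2]>40)
    if m.sum()>5: print(a,m.sum(),np.median(W[m][:,2]).round(1)+1.9)
"
```

```text
F [ -2.9 -12.4   7.7] T [-1.8  0.7  0.4] gap 31.0 [548.8  59.4  89.1] 27.9
110 1791 102.10000000000001
125 1674 104.0
140 1571 105.9
155 1131 107.4
```

View pics/w9.png

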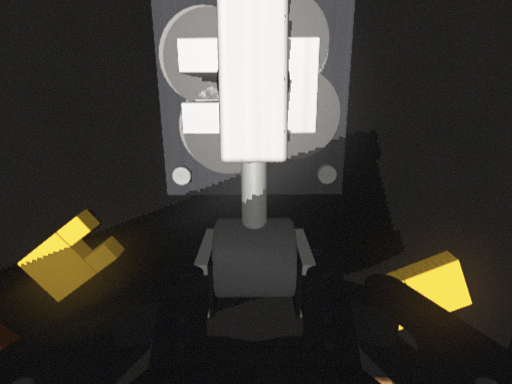

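```bash
python3 -c "
from h import *
z=np.load('w9.npz'); c={k:z[k] for k in 'KRt'}; d=z['d']; W=cloud(d,c)
H=np.array([528.6,261.9]); e=np.array([.0976,-.9952]); r=(W[...,:2]-H)@e; s=(W[...,:2]-H)@np.array([e[1],-e[0]])
m=(r>60)&(r<158)&(abs(s)<8)&(d>0)&(W[...,2]>60); P=np.stack([r[m],W[m][:,2]],1); 
print(np.polyfit(P[:,0],P[:,1],1), len(P), P[:,0].min())
for a in range(164,250,4):
    m=(abs(r-a)<2)&(abs(s)<10)&(d>0)
    if m.sum()>5: print(a,m.sum(),np.percentile(W[m][:,2],[5,50,95]).round(1)+1.9)
m=(abs(s)>14)&(abs(s)<19)&(abs(r-130)<18)&(d>0); print('stack top beside bar',m.sum(),np.median(W[m][:,2])+1.9)
"
```

```text
[ 0.1256261  86.37909197] 7656 104.18818310212042
164 278 [ 98.3 101.  102.6]
168 267 [ 98.5 101.5 102.9]
172 268 [ 99.  102.  103.5]
176 280 [ 28.7 102.4 103.9]
180 276 [ 28.6 103.1 104.5]
184 1270 [ 97.4 106.6 173.6]
188 873 [107.9 110.8 163.8]
192 4454 [113.  159.3 165.7]
196 742 [113.3 114.9 153.1]
200 495 [113.7 114.7 115.6]
204 376 [112.6 114.  115.1]
208 273 [  0.9 111.7 113. ]
212 17 [ -0.4   0.2 109.7]
216 16 [-1.   0.4  0.9]
220 8 [-0.5 -0.1  0.5]
stack top beside bar 1352 73.91838668983996
```

The wrist view shows the foot about 2.6 mm short of contact: knob at z≈99, angle 0.125. The pads have slid about 10 mm on the knob. I raise the grip and continue.

Emit:
servo_tool --series '[{"tx": 0,"ty": 0,"tz": 0,"rx": 0,"ry": 0,"rz": 0,"claw": 1},{"tx": 0,"ty": 0,"tz": 0,"rx": 0,"ry": 0,"rz": 0,"claw": 1},{"tx": 1,"ty": 0,"tz": 0,"rx": 0,"ry": 0,"rz": 0,"claw": 1},{"tx": 2,"ty": 0,"tz": 0,"rx": 0,"ry": 0,"rz": 0,"claw": 1},{"tx": 3,"ty": 0,"tz": 0,"rx": 0,"ry": 0,"rz": 0,"claw": 1},{"tx": 4,"ty": 0,"tz": 0,"rx": 0,"ry": 0,"rz": 0,"claw": 1},{"tx": 4,"ty": 0,"tz": 0,"rx": 0,"ry": 0,"rz": 0,"claw": 1},{"tx": 4,"ty": 0,"tz": 0,"rx": 0,"ry": 0,"rz": 0,"claw": 1}]' --newtons 120

```text
time_s: 28.75
tool_pos: [548.8, 59.0, 85.0]
eef_rot: [0.523, 0.477, 0.52, -0.478]
force: [-2.5, -13.4, 7.7]
finger_gap: 30.8
```

```bash
cat >> h.py <<'E'
def arm():
    im,d,c=cam("wrist"); W=cloud(d,c); _,t=rot()
    H=np.array([528.6,261.9]); e=np.array([.0976,-.9952]); r=(W[...,:2]-H)@e; s=(W[...,:2]-H)@np.array([e[1],-e[0]])
    m=(r>105)&(r<157)&(abs(s)<8)&(d>0)&(W[...,2]>60); f=np.polyfit(r[m],W[m][:,2],1); phi=np.arctan(f[0])
    k=(abs(r-200)<3)&(abs(s)<10)&(d>0)&(W[...,2]<135)&(W[...,2]>70); kz=np.percentile(W[k][:,2],90)+1.9-16 if k.any() else np.nan
    print("bar slope phi",phi.round(4),"knob z",kz.round(1),"phi from knob",np.arcsin((kz-74)/200).round(4),"tcp-knob",(t[2]-kz).round(1)); return im,d,c
E
python3 -c "
from h import *
st(); arm()"
```

```text
F [ -1.8 -13.2   8.3] T [-2.1  0.6  0.5] gap 30.7 [548.8  59.   85. ] 28.9
bar slope phi 0.106 knob z 95.6 phi from knob 0.108 tcp-knob -10.5
```

Angle 0.106 is the contact angle. Now press in small steps.

Emit:
servo_tool --series '[{"tx": 0.5,"ty": 0,"tz": 0,"rx": 0,"ry": 0,"rz": 0,"claw": 1},{"tx": 1,"ty": 0,"tz": 0,"rx": 0,"ry": 0,"rz": 0,"claw": 1},{"tx": 1.5,"ty": 0,"tz": 0,"rx": 0,"ry": 0,"rz": 0,"claw": 1},{"tx": 2,"ty": 0,"tz": 0,"rx": 0,"ry": 0,"rz": 0,"claw": 1},{"tx": 2,"ty": 0,"tz": 0,"rx": 0,"ry": 0,"rz": 0,"claw": 1},{"tx": 2,"ty": 0,"tz": 0,"rx": 0,"ry": 0,"rz": 0,"claw": 1},{"tx": 2,"ty": 0,"tz": 0,"rx": 0,"ry": 0,"rz": 0,"claw": 1},{"tx": 2,"ty": 0,"tz": 0,"rx": 0,"ry": 0,"rz": 0,"claw": 1}]'

```text
time_s: 29.75
tool_pos: [548.8, 58.9, 84.2]
eef_rot: [0.523, 0.476, 0.52, -0.479]
force: [-7.9, -15.8, 22.4]
finger_gap: 31.1
```

```bash
python3 -c "
from h import *
st(); arm()"
```

```text
F [ -8.  -15.1  22.7] T [-2.2  2.1  0.5] gap 30.4 [548.9  58.9  84.2] 29.9
bar slope phi 0.1016 knob z 94.8 phi from knob 0.1043 tcp-knob -10.6
```

Emit:
servo_tool --series '[{"tx": 0.3,"ty": 0,"tz": 0,"rx": 0,"ry": 0,"rz": 0,"claw": 1},{"tx": 0.7,"ty": 0,"tz": 0,"rx": 0,"ry": 0,"rz": 0,"claw": 1},{"tx": 0.7,"ty": 0,"tz": 0,"rx": 0,"ry": 0,"rz": 0,"claw": 1},{"tx": 0.7,"ty": 0,"tz": 0,"rx": 0,"ry": 0,"rz": 0,"claw": 1},{"tx": 0.7,"ty": 0,"tz": 0,"rx": 0,"ry": 0,"rz": 0,"claw": 1},{"tx": 0.7,"ty": 0,"tz": 0,"rx": 0,"ry": 0,"rz": 0,"claw": 1},{"tx": 0.7,"ty": 0,"tz": 0,"rx": 0,"ry": 0,"rz": 0,"claw": 1},{"tx": 0.7,"ty": 0,"tz": 0,"rx": 0,"ry": 0,"rz": 0,"claw": 1}]'

```text
time_s: 30.75
tool_pos: [548.9, 58.9, 84.0]
eef_rot: [0.523, 0.476, 0.52, -0.479]
force: [-11.6, -15.8, 29.2]
finger_gap: 30.8
```

```bash
python3 -c "
from h import *
st(); im,d,c=arm(); stack(im,d,c,71.9); save('w10',im)
im,_,_=cam('scene'); save('sc3',cv2.resize(im[110:280,130:360],(690,510)))"
```

```text
F [-11.5 -17.   28.4] T [-2.2  2.7  0.5] gap 30.7 [548.9  58.9  84. ] 30.9
bar slope phi 0.1001 knob z 94.5 phi from knob 0.1029 tcp-knob -10.5
stack rect [540.2 131.5] [60.4 39.8] 5.6 h 71.91 bench -1.81 height 73.72
```

```bash
python3 -c "
from h import *
for n in('tape','twine','tin','packer0_mid'):
    _,_,c=cam('scene'); print(n,[(round(r['p'],2),w(c,r['position']).round(0)) for r in spotter.place_of('scene',n)[:4]])
s=ctrl.observe(); print(s['force'],s['time_s']); print(ctrl.close_job())"
```

```text
tape [(0.67, array([ 443., -239.,   -1.]))]
twine [(0.77, array([ 671., -116.,    2.]))]
tin [(0.56, array([ 448., -376.,    2.]))]
packer0_mid [(0.65, array([684.,  -1.,   7.])), (0.58, array([540., 130.,  42.])), (0.47, array([543., 132.,  36.])), (0.28, array([528., 532.,  -6.]))]
[-11.48789714 -16.91286135  28.05635016] 31.4
the job is handed in; nothing more can be done
None
```

I laid three aluminium packers flat, one squarely on another, on the poppy pile, then brought the arm down by its knob. I handed in while still pressing, at 31.4 s.

**How many packers:** the pile measured 28.8 mm. Two packers came to 58.7 mm, short of the 60 mm foot height, so I added a third for 73.7 mm. I decided this from the depth measurements and did not swing the arm down on two as a test. The margin was 1.3 mm.

**Last checks:**
- **Stack:** its height is still 73.7 mm. Its yaw is 5.6° against the clamp's 5.6°, and it is within about 2 mm of the pile's centre.
- **Press:** the arm stopped on the packers at an angle of about 0.10 rad, short of its own stop. The vertical force at the tool rose from 8 N to 28 N on contact.
- **Other things:** tape, twine and tin are where they were.

**What disagreed or was not confirmed:**
- The pads sat about 10 mm lower on the knob than at first grip. They had slid during the swing, then held at full grip.
- Side forces of 11 to 17 N remained at the tool.
- The network did not report the unused fourth packer in its last look. I never reached for it.
- My last overview picture could not be viewed, because the 12-picture limit was reached.

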